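# Refit the catch pot in the tilt-out scrap bin

## Task

Tip the part-open scrap bin right out to its stop, lower the steel catch pot into the bin's collar, feel for the keyways and press it fully home, and turn it clockwise until it stops so that it is locked. Then push the bin back until it clicks shut, and let go. Leave the other things on the bench where they are.

Things in the scene. Friction and masses are not known exactly. Their poses are not given: they have to be found in the camera images.
- bin (a joint): Hinge of the aluminium tilt-out scrap bin (150 wide, 130 deep, 164 high) in the bay of the raised tier; it tips forward, out of the tier's front. rad: 0 shut and upright, 0.60 right out at its stop. Friction (0.27 N m) holds it part-way; far out it sinks to the stop by its weight. From 0.14 to 0.05 rad a spring catch resists, some 6 N at the lip; then it clicks in and holds it shut.
- lip (a point): Middle of the bin's top front edge, on the axis of the level rolled lip (8 mm thick, 150 long) of the 4 mm front panel. Axes turn with the bin: x from its front to its back, y along the lip, z up the bin, square to its deck. Behind the lip the panel stands free for 45 mm down to the deck, so fingertips can hook in behind it and tip the bin out; push on it from the front to shut.
- pivot (a point): On the bin's pivot axis, at the middle of its bottom, 48 mm above the bench; turns with the bin, same axes as the lip. The lip lies at x = -65, z = +160 mm from here, the seat at x = 0, z = +116 mm.
- seat (a point): Centre of the top face of the 6 mm steel collar in the bin's deck, same axes as the lip; z is the opening's axis. Opening 80 mm across, with two opposite keyways, 30 degrees wide, 96 mm across. Their line stands 57 degrees anticlockwise (seen from above) of x, give or take 11: the collar is clamped anyhow, so find them by touch or sight. Stops under it end the pot's clockwise turn 54 degrees on.
- pot: Hollow steel catch pot, 96 mm high, 0.2 to 0.4 kg, upright on the bench; origin at the centre of its underside, z up. Body 75 mm across, foot tapered to 62 over the lowest 10 mm; flange 104 across, 60 to 65 mm up. Two lugs along +x and -x, under the bar's ends: 15 wide, 91 mm across, 43 to 51 mm up; missing the keyways they rest on the collar, the flange 17 mm above it. Same after half a turn.
- bar (a point): On the pot, centre of the straight bridge bar over its open mouth, by which it is held: 94 mm long along x, 14 wide (y), 14 high; 89 mm above the pot's origin, 24 mm above the flange's top. Axes as the pot's.
- flange (a point): On the pot, centre of the underside of its flange, 60 mm above the pot's origin, axes as the pot's. It meets the seat when the pot is home.
- tier: Raised back tier of the bench, fixed, white melamine, 360 wide, 187 deep, top at 243 mm, with the bin's bay (174 wide) in its middle. Origin on the bench straight below the bin's pivot; x from front to back, z up. Its 18 mm top board reaches to 42 mm in front of the origin, over the bin, and has a slot above the pot's place. The shut bin's panel stands 25 mm proud of the board.
- flask_lid: Bystander: round steel flask lid lying on the bench, 100 mm across, 26 mm high, no bar or lugs; origin at the centre of its underside.
- wax_block: Bystander: green wax block, 75 x 50 x 30 mm; origin at the centre of its underside.
- firing_tray: Bystander: round hollow white ceramic firing tray, 90 mm across, 22 mm high; origin at the centre of its underside.
- burr_stand: Bystander: round chrome burr stand with burrs in it, 64 mm across, about 70 mm high, on the tier's top; origin at the centre of its underside.
There are look-alikes about, which are no part of the job. Leave any pink or red look-alike of the pot alone.

How it is judged:
By the outcome, as a careful person would: the job done as asked, in the order asked, and still so for the second after the job is handed in, with the robot touching nothing.
It also fails if it takes over 72 s, if anything falls off the work surface, if the arm or the gripper's body presses on something with over 40 N, if the wrist force passes 120 N, or if a joint passes its speed limit or range.

## Robot

A 6-joint arm with a two-finger parallel gripper is mounted at the origin on the work surface. World frame = base frame: x ahead of the robot, y to its left, z up, the work surface at z = 0. Lengths are in m, angles in degrees, forces in N, time in s.
With the tool pointing down it reaches from about 0.35 to 0.875 m from the base axis. Payload 4.2 kg.
Tool frame: the origin (TCP) lies midway between the tips of the shut fingers; the grasp point (between the pads) lies 19 mm behind it (pinch_z is the distance from the TCP to the grasp point, in m); z points along the fingers, y is the direction in which the jaws open and shut (so a half turn about z gives the same grasp; the last joint's range is limited). The gripper opens to 87 mm and grips with 3 to 60 N. Pads are 19 mm wide; open, the fingers measure 117 mm over their backs; the gripper's body (75 mm by 190 mm) begins 51 mm behind the grasp point.
Start: joints at [-62.017, 22.042, 0.453, 0, -68.411, -14.817], TCP at [0.142, -0.609, 0.223] pointing down, gripper open.
Joint ranges: [-179.83, 179.83], [-69.29, 118.12], [-61.27, 80.66], [-181.25, 117.63], [-171.15, -9.14], [-177.46, 177.46]. Speed limits (degrees/s): [159.86, 159.86, 180, 180, 180, 180].

## Interface

Orientations are given as [roll, pitch, yaw] about the fixed x, y, z axes, in that order (R = Rz(yaw) Ry(pitch) Rx(roll)).
In Python, from rig import state, read_camera, camera_model, finish_job, pinch_z gives the robot as it stands.
- The arm moves only by the tool apply_moves, never from a script. Its argument "plan" is a list of rows, each an object of numbers: "x", "y", "z": the shift along the tool's x, y, z scaled (see below); "wx", "wy", "wz": the turn, a rotation vector about the tool's x, y, z scaled (see below). A call has 1 to 20 rows; each row is the pose to reach, as a shift and turn from the pose commanded when the call began, along the tool's axes at that moment, turning the shorter way round; what a row does not reach only later rows make up. The controller multiplies each number of a shift by 0.1 m and each number of a turn by pi rad. A row lasts 1/10 s, in which the tool goes at most 50 mm and 8.59 degrees, less where a joint would pass 70% of its speed; a pose out of reach is approached as far as the arm can. A call with a number of a shift or a turn outside -1 to 1 is refused whole. A call with a gripper value outside its range is refused whole. "jaw" is the opening, from 0 (shut) to 1 (fully open), set as the call begins (left out, the last holds). The fingers move at their own pace and stop on an object; the grip force is fixed at half the most. Time passes only in rows, so rows that repeat a pose let the fingers close. It gives the time, the measured TCP pose, the force and the opening at its end, in the units of the state.
- state(): the state, without advancing time (a new reading comes with each control period).
- read_camera(name): name is "scene" or "top" or "wrist"; returns the picture (400x640x3 uint8, red, green, blue); there is no depth.
- camera_model(name): a dict with "fx", "fy", "cx", "cy" (pixels), "rvec" (rotation vector, rad) and "tvec" (3), from world to camera coordinates, as OpenCV has them; the wrist camera has in their place "hand_eye" (4x4, takes a point from camera to tool coordinates, whose origin is the TCP and whose axes are the flange's). Camera axes: x right, y down, z forward; pixel columns grow to the right and rows downward; lengths in m; the calibration is good to about 2 mm. A picture is of the moment at which its call begins: read the wrist's pose just before it. camera_model takes no time and is no camera call.
- finish_job(): hands the job in, once; it reports no verdict.
The state is a dict: "time_s": time; "joint_pos": joint angles; "dq": joint speeds; "effort": joint torques, N m; "eef_pos": TCP position; "orientation": TCP orientation; "wrist_force": force on the tool from outside, world axes, zero at the start; "wrist_torque": the same for the moment, N m; "opening": finger opening in m.
Only numpy, scipy, OpenCV 4.12 (cv2) and the standard library are available. Lean on these libraries where they do the work, as an engineer would, in place of code of your own. Each camera call takes 0.05 s, during which the arm holds its last target.

## Working session

There is one attempt and no reset: what is moved stays moved. The work goes in short steps, Python scripts to look and compute and a tool call to move; the robot and the scene stay as the last step left them, time stands still between calls to the robot, and variables do not carry over. Pictures are saved under pics/ and viewed, and the job is handed in when it is done.

Besides the shell and the picture viewer there is one more tool, called after "Request:" by a JSON object that holds its "api" and its "payload", one argument or row to a line. apply_moves: Moves the arm, as the interface text tells. Its arguments: {"type":"object","properties":{"plan":{"type":"array"},"jaw":{"type":"number"}},"required":["plan"]}

```bash
ls; mkdir -p pics; python3 - <<'E'
from rig import *
import cv2
s=state();print({k:(s[k]) for k in ('time_s','eef_pos','orientation','wrist_force','opening')}, pinch_z)
for n in ('scene','top','wrist'):
    im=read_camera(n);cv2.imwrite(f'pics/a_{n}.png',im[:,:,::-1]);print(n,camera_model(n))
E
```

```text
pics
{'time_s': 0.0, 'eef_pos': array([ 0.14227639, -0.60798143,  0.22145626]), 'orientation': array([ 1.79876539e+02, -3.46967948e-03, -1.66845316e+02]), 'wrist_force': array([-0.23433577, -0.64706716,  0.52947829]), 'opening': 0.08710112631979589} 0.0187
scene {'fx': 396.69478264895275, 'fy': 396.69478264895275, 'cx': 321.62422967999373, 'cy': 203.7085175312929, 'rvec': array([ 2.22587411,  1.12670904, -0.38904197]), 'tvec': array([-0.36823641, -0.18442193,  1.23287126])}
top {'fx': 426.0640885372936, 'fy': 426.0640885372936, 'cx': 319.50978890209007, 'cy': 196.62078554600595, 'rvec': array([ 2.12105607, -2.17141875,  0.11522915]), 'tvec': array([0.10453533, 0.53211911, 1.25368871])}
wrist {'fx': 325.016446838326, 'fy': 325.016446838326, 'cx': 324.47884504738164, 'cy': 199.862297969489, 'hand_eye': array([[-8.27486722e-05, -9.54342292e-01, -2.98715221e-01,
         8.20776154e-02],
       [ 9.99999979e-01, -2.22515450e-05, -2.05925496e-04,
        -1.36083788e-04],
       [ 1.89876534e-04, -2.98715232e-01,  9.54342273e-01,
        -1.62573056e-01],
       [ 0.00000000e+00,  0.00000000e+00,  0.00000000e+00,
         1.00000000e+00]])}
```

View pics/a_scene.png

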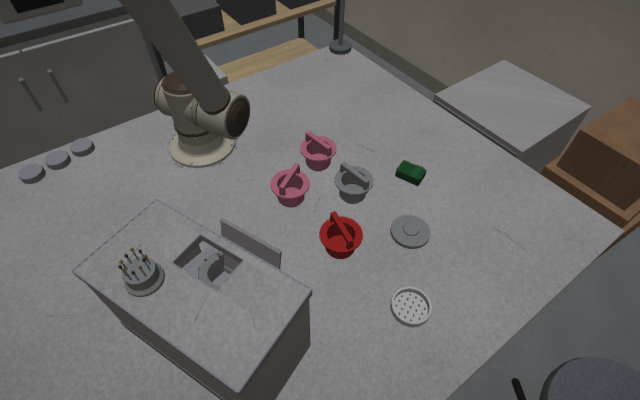

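View pics/a_top.png

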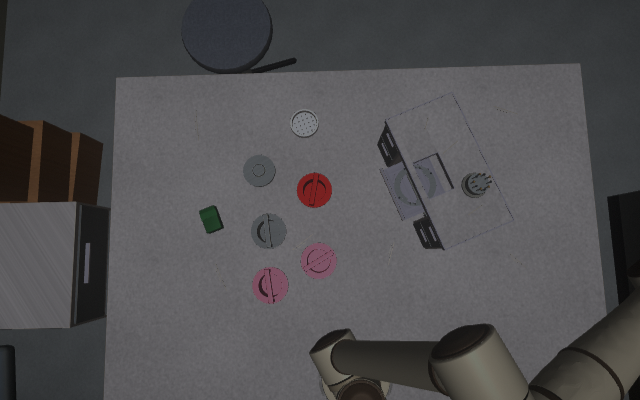

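View pics/a_wrist.png

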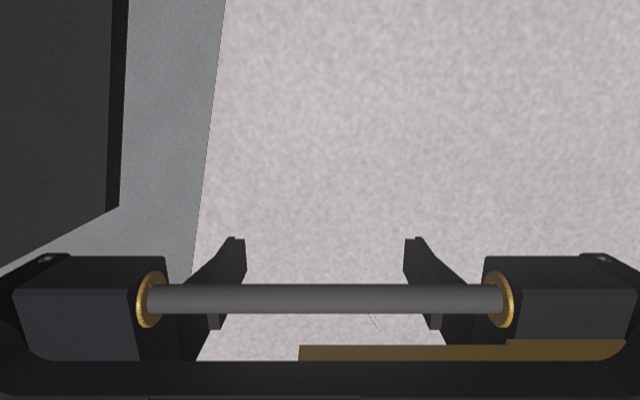

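The top view shows these candidates for the pot: a steel one with a bar at (268,231), a red one at (314,190), two pink ones at (270,285) and (319,261), and the flask lid, which has no bar, at (259,171). I choose the steel one at (268,231), which is at (353,182) in the scene view. The bin and tier are around (420,180). Next I'll take a close crop and measure.

```bash
cat > h.py <<'E'
import numpy as np, cv2
from scipy.spatial.transform import Rotation as Ro
from rig import *
def cam(n,T=None):
    m=camera_model(n)
    K=np.array([[m['fx'],0,m['cx']],[0,m['fy'],m['cy']],[0,0,1.]])
    if n=='wrist':
        H=T@np.array(m['hand_eye']); W=np.linalg.inv(H); return K,W[:3,:3],W[:3,3]
    return K,cv2.Rodrigues(np.array(m['rvec']))[0],np.array(m['tvec'])
def tcpT(s):
    T=np.eye(4);T[:3,:3]=Ro.from_euler('xyz',s['orientation'],degrees=True).as_matrix();T[:3,3]=s['eef_pos'];return T
def ray(c,uv):
    K,R,t=c; d=R.T@np.linalg.solve(K,np.array([uv[0],uv[1],1.])); return -R.T@t,d/np.linalg.norm(d)
def onz(c,uv,z):
    o,d=ray(c,uv); return o+d*(z-o[2])/d[2]
def tri(c1,p1,c2,p2):
    o1,d1=ray(c1,p1);o2,d2=ray(c2,p2)
    A=np.c_[d1,-d2];x=np.linalg.lstsq(A,o2-o1,rcond=None)[0]
    a=o1+d1*x[0];b=o2+d2*x[1];return (a+b)/2,np.linalg.norm(a-b)
def proj(c,P):
    K,R,t=c;p=K@(R@np.array(P)+t);return p[:2]/p[2]
E
python3 - <<'E'
from h import *
im=cv2.imread('pics/a_top.png')
a=cv2.resize(im[80:280,360:530],None,fx=4,fy=4,interpolation=cv2.INTER_CUBIC);cv2.imwrite('pics/b1.png',a[:600])
a=cv2.resize(im[150:310,230:350],None,fx=5,fy=5,interpolation=cv2.INTER_CUBIC);cv2.imwrite('pics/b2.png',a[:600])
im=cv2.imread('pics/a_scene.png')
a=cv2.resize(im[190:340,70:320],None,fx=3.2,fy=3.2,interpolation=cv2.INTER_CUBIC);cv2.imwrite('pics/b3.png',a)
c=cam('top')
for n,uv,z in [('pot',(268,231),.065),('lid',(259,171),.026),('red',(314,190),.065),('wax',(211,219),.03),('tray',(305,123),.02),('burr',(475,184),.243)]: print(n,onz(c,uv,z).round(3))
E
```

```text
pot [0.433 0.245 0.065]
lid [0.62  0.277 0.026]
red [0.551 0.107 0.065]
wax [0.475 0.423 0.03 ]
tray [0.77  0.133 0.02 ]
burr [ 0.53  -0.305  0.243]
```

View pics/b1.png

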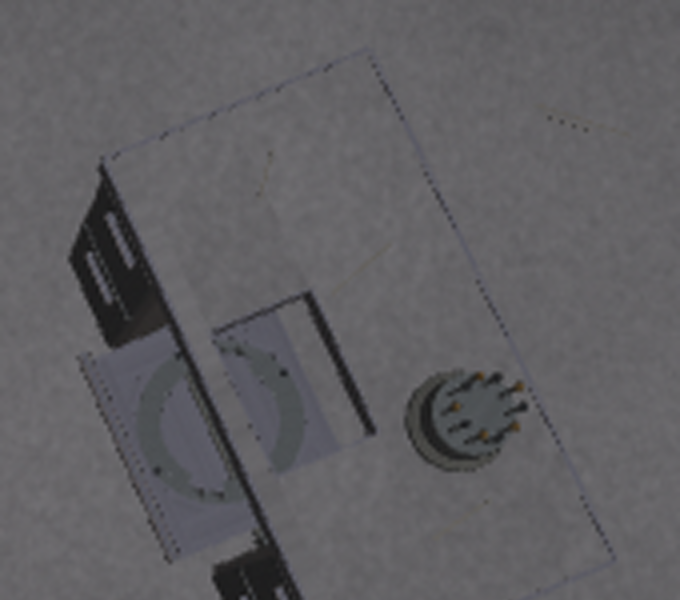

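View pics/b2.png

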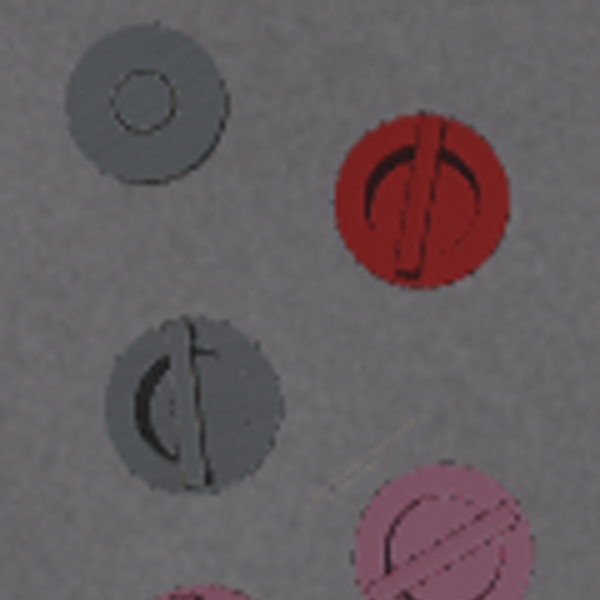

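View pics/b3.png

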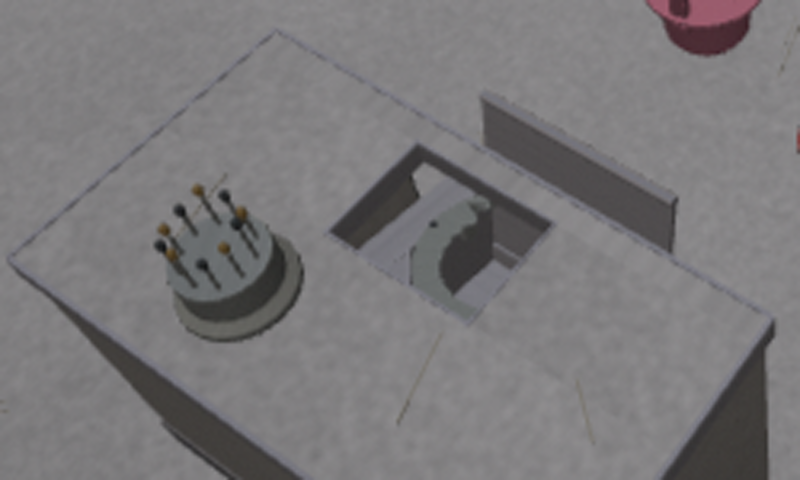

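```bash
python3 - <<'E'
from h import *
ct=cam('top');cs=cam('scene')
Tt=[(385.5,120.5),(452,92.5),(513.75,219.5),(443,249.5)]
P=[onz(ct,u,.243) for u in Tt];print('tier top',np.round(P,4))
print('sc',[onz(cs,u,.243).round(4) for u in [(156.9,199.4),(311.6,290),(73.1,271)]])
x=(P[1]-P[0])+(P[2]-P[3]);x/=np.linalg.norm(x);print(np.degrees(np.arctan2(x[1],x[0])),np.linalg.norm(P[1]-P[0]),np.linalg.norm(P[2]-P[1]))
y=P[0]-P[3];print('yaw from front edge',np.degrees(np.arctan2(-y[0],y[1])), )
for name,e in (('A',((380.5,169.25),(221.6,219.7))),('A2',((380.5,169.25),(280.9,252.5))),('B',((402.5,220.5),(280.9,252.5))),('B2',((402.5,220.5),(221.6,219.7)))):
    print(name,*tri(ct,e[0],cs,e[1]))
# pot: bar ends in top (crop/5+(230,150))
a=onz(ct,(230+180/5,150+318/5),.096);b=onz(ct,(230+203/5,150+487/5),.096);print('bar',a,b,(a+b)/2,np.linalg.norm(a-b),np.degrees(np.arctan2(*(a-b)[[1,0]])))
print('flange',onz(ct,(230+195/5,150+405/5),.065))
E
```

```text
tier top [[ 0.7017 -0.0866  0.243 ]
 [ 0.7716 -0.2617  0.243 ]
 [ 0.4383 -0.3943  0.243 ]
 [ 0.3681 -0.2148  0.243 ]]
sc [array([ 0.3691, -0.2189,  0.243 ]), array([ 0.7054, -0.0884,  0.243 ]), array([ 0.4379, -0.3939,  0.243 ])]
-68.43420613432461 0.18857260653359748 0.35868145813041696
yaw from front edge -68.97156951706502
A [ 0.5487775  -0.10705031  0.29822216] 0.09558880579342718
A2 [ 0.58418788 -0.07497902  0.19090442] 0.0006509575829295126
B [ 0.48799866 -0.09387602  0.09189849] 0.12322470165156353
B2 [ 0.4456495  -0.12848707  0.18889206] 0.0016956309697912799
bar [0.48125551 0.24570442 0.096     ] [0.38452101 0.23318336 0.096     ] [0.43288826 0.23944389 0.096     ] 0.09754148674966678 7.3752059052964185
flange [0.43270616 0.24172299 0.065     ]
```

Measured so far:
- **Tier:** origin is at (0.552, -0.192) with yaw about -68.7°.
- **Lip:** centre is at (0.515, -0.102, 0.190), which puts the bin about 0.2 rad out.
- **Pot:** it stands at (0.433, 0.241) with its bar at about 7.4°.
- **Pot choice:** the crop confirms the grey pot with a bar. The plain round lid above it has no bar.

Next comes a helper to track the commanded pose.

```bash
cat >> h.py <<'E'
import json,os
TX=np.radians(-68.7); O=np.array([.552,-.192,0])
Rt=Ro.from_euler('z',TX).as_matrix()
def tier(p): return O+Rt@np.array(p)          # tier coords -> world
def totier(p): return Rt.T@(np.array(p)-O)
def Rbin(th): return Rt@Ro.from_euler('y',-th).as_matrix()
def binp(p,th): return tier([0,0,.048])+Rbin(th)@np.array(p)
FL=Ro.from_euler('x',180,degrees=True).as_matrix()
def down(yaw): return Ro.from_euler('z',yaw,degrees=True).as_matrix()@FL
def tool_in_bin(phi,th): return Rbin(th)@Ro.from_euler('z',phi,degrees=True).as_matrix()@FL
def getc():
    if os.path.exists('cmd.json'):
        d=json.load(open('cmd.json'));return np.array(d['p']),np.array(d['R'])
    return np.array([.142,-.609,.223]),Ro.from_euler('xyz',[180,0,-166.834],degrees=True).as_matrix()
def setc(p,R): json.dump({'p':list(map(float,p)),'R':np.array(R).tolist()},open('cmd.json','w'))
def did(x=0,y=0,z=0,wx=0,wy=0,wz=0):
    p,R=getc(); setc(p+R@(np.array([x,y,z])*.1), R@Ro.from_rotvec(np.array([wx,wy,wz])*np.pi).as_matrix())
def want(p,R=None):
    p0,R0=getc(); R=R0 if R is None else R
    v=Ro.from_matrix(R0.T@R).as_rotvec()/np.pi
    print('shift',(R0.T@(np.array(p)-p0)/.1).round(3),'turn',v.round(4),'deg',np.degrees(np.linalg.norm(v)*np.pi).round(1))
def st():
    s=state();p,R=getc();print('t',round(s['time_s'],2),'p',s['eef_pos'].round(4),'rpy',s['orientation'].round(2),'F',s['wrist_force'].round(1),'M',s['wrist_torque'].round(2),'op',round(s['opening'],4),'q',np.round(s['joint_pos'],1));T=tcpT(s)
    print(' err mm',((s['eef_pos']-p)*1e3).round(1),'rot',np.degrees(Ro.from_matrix(R.T@T[:3,:3]).as_rotvec()).round(2),'tier',(totier(s['eef_pos'])*1e3).round(1))
E
python3 - <<'E'
from h import *
st()
for p in [(.24,-.42,.30),(.33,-.23,.30),(.45,-.13,.28)]: want(p)
want(tier([-.07,0,.28]),down(-68.7))
E
```

```text
t 0.15 p [ 0.1423 -0.6081  0.2217] rpy [ 1.7990e+02 -1.0000e-02 -1.6684e+02] F [0.1 1.1 0.7] M [-0.02 -0.   -0.02] op 0.0869 q [-62.   22.1   0.4  -0.  -68.4 -14.8]
 err mm [ 0.3  0.9 -1.3] rot [-0.1   0.01  0.01] tier [ 238.9 -532.9  221.7]
shift [-1.385  1.617 -0.77 ] turn [0. 0. 0.] deg 0.0
shift [-2.694  3.262 -0.77 ] turn [0. 0. 0.] deg 0.0
shift [-4.09   3.963 -0.57 ] turn [0. 0. 0.] deg 0.0
shift [-4.843  3.819 -0.57 ] turn [-0.      0.     -0.5452] deg 98.1
```

Request:
{"api": "apply_moves", "payload": {
  "plan": [
    {"x": -0.45, "y": 0.4, "z": -0.77, "wz": -0.045},
    {"x": -0.9, "y": 1, "z": -0.77, "wz": -0.09},
    {"x": -0.9, "y": 1, "z": -0.77, "wz": -0.135},
    {"x": -0.9, "y": 1, "z": -0.77, "wz": -0.18},
    {"x": -0.9, "y": 1, "z": -0.77, "wz": -0.22},
    {"x": -0.9, "y": 1, "z": -0.77, "wz": -0.26},
    {"x": -0.9, "y": 1, "z": -0.77, "wz": -0.26}
  ],
  "jaw": 0
}}

```text
validation failed for argument at $.pl...
```

```bash
python3 - <<'E'
from h import *
did(-.9,1,-.77,0,0,-.26);st()
for p in [(.33,-.23,.30),(.40,-.15,.30)]: want(p)
want(tier([-.07,0,.28]),down(-68.7))
E
```

```text
t 0.15 p [ 0.1423 -0.6081  0.2217] rpy [ 1.7990e+02 -1.0000e-02 -1.6684e+02] F [0.1 1.1 0.7] M [-0.02 -0.   -0.02] op 0.0869 q [-62.   22.1   0.4  -0.  -68.4 -14.8]
 err mm [ -64.6 -117.   -78.3] rot [-9.000e-02 -3.000e-02  4.681e+01] tier [ 238.9 -532.9  221.7]
shift [-2.877  0.241  0.   ] turn [0. 0. 0.] deg 0.0
shift [-3.92   0.035  0.   ] turn [0. 0. 0.] deg 0.0
shift [-4.754 -0.944  0.2  ] turn [-0.      0.     -0.2852] deg 51.3
```

Request:
{"api": "apply_moves", "payload": {
  "plan": [
    {"x": -0.45, "y": 0.4, "z": -0.77, "wx": 0, "wy": 0, "wz": -0.045},
    {"x": -0.9, "y": 1, "z": -0.77, "wx": 0, "wy": 0, "wz": -0.09},
    {"x": -0.9, "y": 1, "z": -0.77, "wx": 0, "wy": 0, "wz": -0.135},
    {"x": -0.9, "y": 1, "z": -0.77, "wx": 0, "wy": 0, "wz": -0.18},
    {"x": -0.9, "y": 1, "z": -0.77, "wx": 0, "wy": 0, "wz": -0.22},
    {"x": -0.9, "y": 1, "z": -0.77, "wx": 0, "wy": 0, "wz": -0.26},
    {"x": -0.9, "y": 1, "z": -0.77, "wx": 0, "wy": 0, "wz": -0.26}
  ],
  "jaw": 0
}}

```text
time_s: 0.85
eef_pos: [0.2073, -0.4903, 0.2995]
orientation: [180.0, 0.0, -120.0]
wrist_force: [0.4, -0.7, -0.1]
opening: 0.039
```

```bash
python3 - <<'E'
from h import *
st()
E
```

```text
t 0.85 p [ 0.2073 -0.4903  0.2995] rpy [ 1.7999e+02  2.0000e-02 -1.2002e+02] F [ 0.4 -0.7 -0.1] M [ 0.05  0.13 -0.01] op 0.039 q [-49.6  10.3  -4.9  -0.  -74.8  19.6]
 err mm [ 0.5  0.8 -0.5] rot [-0.01 -0.02 -0.01] tier [ 152.7 -429.5  299.5]
```

Request:
{"api": "apply_moves", "payload": {
  "plan": [
    {"x": -0.4, "y": 0.05, "z": 0, "wx": 0, "wy": 0, "wz": -0.045},
    {"x": -0.8, "y": 0.08, "z": 0, "wx": 0, "wy": 0, "wz": -0.09},
    {"x": -1, "y": 0.08, "z": 0, "wx": 0, "wy": 0, "wz": -0.135},
    {"x": -1, "y": 0.08, "z": 0, "wx": 0, "wy": 0, "wz": -0.18},
    {"x": -1, "y": 0.08, "z": 0, "wx": 0, "wy": 0, "wz": -0.225},
    {"x": -1, "y": 0.08, "z": 0, "wx": 0, "wy": 0, "wz": -0.2852},
    {"x": -1, "y": 0.08, "z": 0, "wx": 0, "wy": 0, "wz": -0.2852}
  ]
}}

```text
time_s: 1.55
eef_pos: [0.2503, -0.4, 0.2993]
orientation: [180.0, 0.0, -68.7]
wrist_force: [0.3, -0.1, -0.3]
opening: 0.0006
```

```bash
python3 - <<'E'
from h import *
did(-1,.08,0,0,0,-.2852)
st()
for p in [(.33,-.23,.30),(.40,-.15,.30),tier([-.07,0,.28])]: want(p)
E
```

```text
t 1.55 p [ 0.2503 -0.4     0.2993] rpy [ 1.7999e+02  3.0000e-02 -6.8680e+01] F [ 0.3 -0.1 -0.3] M [ 0.03  0.11 -0.  ] op 0.0006 q [-38.2   4.  -12.3  -0.  -73.7  59.5]
 err mm [ 0.3  0.6 -0.7] rot [-0.01 -0.03 -0.01] tier [  84.2 -356.7  299.3]
shift [-1.298 -1.365  0.   ] turn [0. 0. 0.] deg 0.0
shift [-1.789 -2.308  0.   ] turn [0. 0. 0.] deg 0.0
shift [-1.546 -3.571  0.2  ] turn [0. 0. 0.] deg 0.0
```

Request:
{"api": "apply_moves", "payload": {
  "plan": [
    {"x": -0.35, "y": -0.35, "z": 0, "wx": 0, "wy": 0, "wz": 0},
    {"x": -0.7, "y": -0.7, "z": 0, "wx": 0, "wy": 0, "wz": 0},
    {"x": -1, "y": -1, "z": 0, "wx": 0, "wy": 0, "wz": 0}
  ]
}}

```text
time_s: 1.85
eef_pos: [0.3072, -0.2693, 0.2993]
orientation: [180.0, 0.0, -69.0]
wrist_force: [1.5, -1.2, -0.1]
opening: 0.0006
```

Request:
{"api": "apply_moves", "payload": {
  "plan": [
    {"x": -0.25, "y": -0.4, "z": 0, "wx": 0, "wy": 0, "wz": 0},
    {"x": -0.4, "y": -0.8, "z": 0, "wx": 0, "wy": 0, "wz": 0},
    {"x": -0.55, "y": -1, "z": 0, "wx": 0, "wy": 0, "wz": 0}
  ]
}}

```text
time_s: 2.15
eef_pos: [0.3821, -0.1813, 0.2995]
orientation: [-180.0, -0.0, -68.8]
wrist_force: [0.2, -0.4, -0.1]
opening: 0.0003
```

Request:
{"api": "apply_moves", "payload": {
  "plan": [
    {"x": 0, "y": -0.4, "z": 0, "wx": 0, "wy": 0, "wz": 0},
    {"x": 0, "y": -0.8, "z": 0, "wx": 0, "wy": 0, "wz": 0},
    {"x": 0, "y": -1, "z": 0, "wx": 0, "wy": 0, "wz": 0},
    {"x": 0, "y": -1, "z": 0, "wx": 0, "wy": 0, "wz": 0}
  ]
}}

```text
time_s: 2.55
eef_pos: [0.4754, -0.1458, 0.2983]
orientation: [179.9, 0.0, -68.8]
wrist_force: [-1.1, -0.5, -0.2]
opening: 0.0002
```

```bash
python3 - <<'E'
from h import *
did(-1,-1);did(-.55,-1);did(0,-1)
st()
s=state();im=read_camera('wrist');cv2.imwrite('pics/c_wrist.png',im[:,:,::-1])
im=read_camera('scene');cv2.imwrite('pics/c_scene.png',cv2.resize(im[150:350,40:360,::-1],None,fx=2.4,fy=2.4))
c=cam('wrist',tcpT(s))
for th in (.15,.2,.25): print(th,[proj(c,binp(p,th)).round(0) for p in ([-.065,-.075,.16],[-.065,.075,.16])])
for z in (.28,.17): want(tier([-.07,0,z]))
E
```

```text
t 2.55 p [ 0.4754 -0.1458  0.2983] rpy [ 1.7989e+02  5.0000e-02 -6.8760e+01] F [-1.1 -0.5 -0.2] M [-0.    0.21 -0.  ] op 0.0002 q [  1.7   6.7  -9.4  -0.  -74.   19.6]
 err mm [ 2.2  1.3 -1.7] rot [-0.11 -0.05  0.06] tier [-70.9 -54.6 298.3]
0.15 [array([348., 219.]), array([175., 219.])]
0.2 [array([348., 225.]), array([179., 225.])]
0.25 [array([347., 230.]), array([182., 230.])]
shift [ 0.004 -0.571  0.2  ] turn [0. 0. 0.] deg 0.0
shift [ 0.004 -0.571  1.3  ] turn [0. 0. 0.] deg 0.0
```

View pics/c_wrist.png

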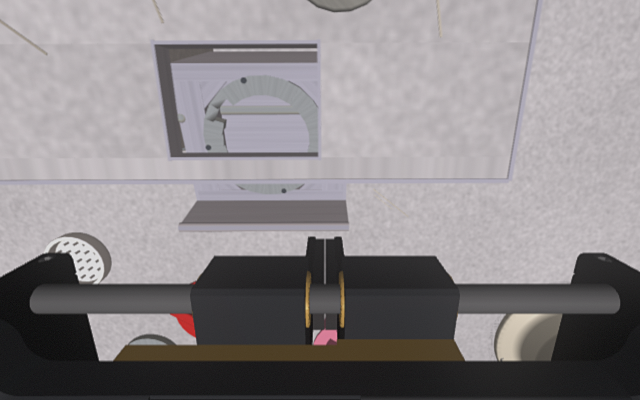

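View pics/c_scene.png

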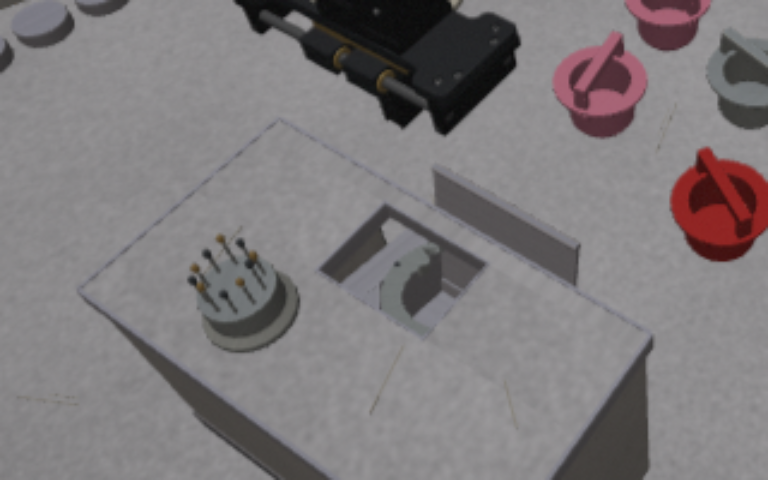

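The wrist view shows the lip running from (180,228) to (347,229), which matches the model at about 0.23 rad. The gap behind the lip is clear. I'll centre on it and go down behind the lip.

Request:
{"api": "apply_moves", "payload": {
  "plan": [
    {"x": -0.02, "y": -0.3, "z": 0.1, "wx": 0, "wy": 0, "wz": 0},
    {"x": -0.02, "y": -0.57, "z": 0.3, "wx": 0, "wy": 0, "wz": 0},
    {"x": -0.02, "y": -0.57, "z": 0.5, "wx": 0, "wy": 0, "wz": 0},
    {"x": -0.02, "y": -0.57, "z": 0.5, "wx": 0, "wy": 0, "wz": 0},
    {"x": -0.02, "y": -0.57, "z": 0.5, "wx": 0, "wy": 0, "wz": 0}
  ]
}}

```text
time_s: 3.15
eef_pos: [0.5252, -0.1249, 0.2502]
orientation: [180.0, -0.0, -68.8]
wrist_force: [0.2, 0.2, -0.1]
opening: 0.0008
```

```bash
python3 - <<'E'
from h import *
did(-.02,-.57,.5)
st()
s=state();im=read_camera('wrist');cv2.imwrite('pics/d_wrist.png',im[:,:,::-1])
E
```

```text
t 3.15 p [ 0.5252 -0.1249  0.2502] rpy [ 1.7999e+02 -3.0000e-02 -6.8770e+01] F [ 0.2  0.2 -0.1] M [-0.02  0.12 -0.02] op 0.0008 q [  3.9  12.6  -9.    0.  -68.4  17.4]
 err mm [-0.4 -0.3  0.2] rot [-0.01  0.03  0.08] tier [-72.2  -0.6 250.2]
```

View pics/d_wrist.png

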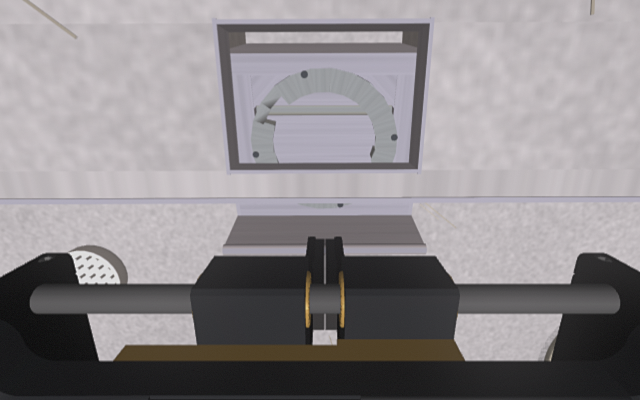

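Request:
{"api": "apply_moves", "payload": {
  "plan": [
    {"x": 0, "y": 0, "z": 0.2, "wx": 0, "wy": 0, "wz": 0},
    {"x": 0, "y": 0, "z": 0.4, "wx": 0, "wy": 0, "wz": 0},
    {"x": 0, "y": 0, "z": 0.55, "wx": 0, "wy": 0, "wz": 0},
    {"x": 0, "y": 0, "z": 0.65, "wx": 0, "wy": 0, "wz": 0},
    {"x": 0, "y": 0, "z": 0.75, "wx": 0, "wy": 0, "wz": 0},
    {"x": 0, "y": 0, "z": 0.8, "wx": 0, "wy": 0, "wz": 0},
    {"x": 0, "y": 0, "z": 0.8, "wx": 0, "wy": 0, "wz": 0}
  ]
}}

```text
time_s: 3.9
eef_pos: [0.527, -0.125, 0.1731]
orientation: [-179.9, -0.2, -68.6]
wrist_force: [-2.7, 0.4, 10.7]
opening: 0.0006
```

```bash
python3 - <<'E'
from h import *
did(0,0,.8)
st()
s=state();im=read_camera('scene');cv2.imwrite('pics/e_scene.png',cv2.resize(im[150:350,100:360,::-1],None,fx=3,fy=3))
for th in np.arange(.23,.61,.05):
  l=totier(binp([-.065,0,.16],th)); print(th.round(2),(l*1e3).round(0)[[0,2]])
E
```

```text
t 3.9 p [ 0.527  -0.125   0.1731] rpy [-179.88   -0.22  -68.62] F [-2.7  0.4 10.7] M [-0.5   1.22 -0.08] op 0.0006 q [  3.9  16.3 -15.8   0.2 -57.8  17.4]
 err mm [ 1.5 -0.5  3.1] rot [ 0.12  0.22 -0.07] tier [-71.5   1.  173.1]
0.23 [-100.  189.]
0.28 [-107.  184.]
0.33 [-113.  178.]
0.38 [-120.  172.]
0.43 [-126.  166.]
0.48 [-132.  160.]
0.53 [-137.  153.]
0.58 [-142.  146.]
```

View pics/e_scene.png

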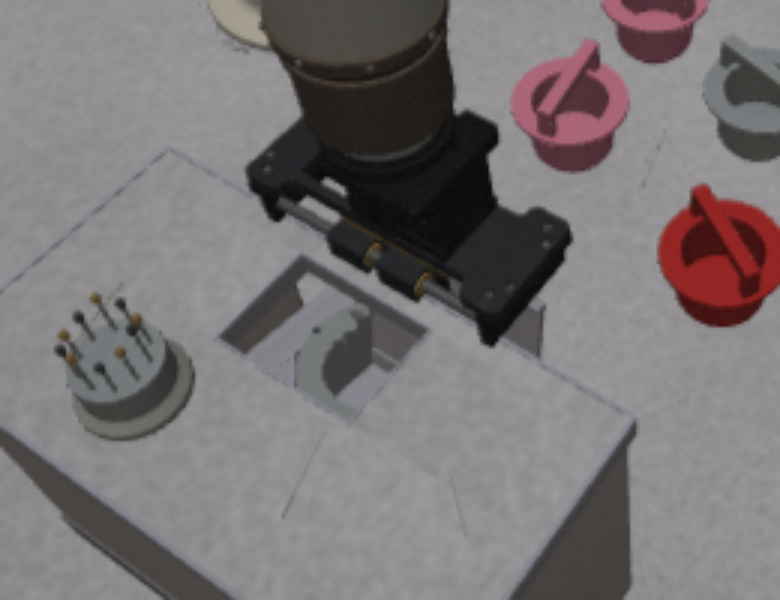

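About 11 N upward: the gripper body has just met the board edge. I'll lift a few millimetres and move forward clear of it.

Request:
{"api": "apply_moves", "payload": {
  "plan": [
    {"x": 0, "y": 0, "z": -0.08, "wx": 0, "wy": 0, "wz": 0},
    {"x": -0.05, "y": 0, "z": -0.08, "wx": 0, "wy": 0, "wz": 0},
    {"x": -0.1, "y": 0, "z": -0.08, "wx": 0, "wy": 0, "wz": 0},
    {"x": -0.15, "y": 0, "z": -0.06, "wx": 0, "wy": 0, "wz": 0},
    {"x": -0.2, "y": 0, "z": -0.04, "wx": 0, "wy": 0, "wz": 0}
  ]
}}

```text
time_s: 4.45
eef_pos: [0.5183, -0.1051, 0.1731]
orientation: [180.0, 0.0, -68.7]
wrist_force: [0.8, -0.6, -0.5]
opening: 0.0006
```

```bash
python3 - <<'E'
from h import *
did(-.2,0,-.04)
st()
E
```

```text
t 4.45 p [ 0.5183 -0.1051  0.1731] rpy [179.97   0.   -68.69] F [ 0.8 -0.6 -0.5] M [-0.34 -0.04  0.03] op 0.0006 q [  6.1  15.2 -17.2   0.  -57.6  15.2]
 err mm [ 0.1  0.8 -0.9] rot [-0.03 -0.   -0.01] tier [-93.2   0.2 173.1]
```

Request:
{"api": "apply_moves", "payload": {
  "plan": [
    {"x": -0.06, "y": 0, "z": 0.04, "wx": 0, "wy": 0, "wz": 0},
    {"x": -0.12, "y": 0, "z": 0.1, "wx": 0, "wy": 0, "wz": 0},
    {"x": -0.17, "y": 0, "z": 0.16, "wx": 0, "wy": 0, "wz": 0},
    {"x": -0.22, "y": 0, "z": 0.22, "wx": 0, "wy": 0, "wz": 0},
    {"x": -0.27, "y": 0, "z": 0.28, "wx": 0, "wy": 0, "wz": 0},
    {"x": -0.31, "y": 0, "z": 0.34, "wx": 0, "wy": 0, "wz": 0},
    {"x": -0.34, "y": 0, "z": 0.4, "wx": 0, "wy": 0, "wz": 0},
    {"x": -0.34, "y": 0, "z": 0.4, "wx": 0, "wy": 0, "wz": 0}
  ]
}}

```text
time_s: 5.25
eef_pos: [0.5069, -0.0743, 0.134]
orientation: [-180.0, -0.1, -68.6]
wrist_force: [0.1, -3.2, 3.0]
opening: 0.0001
```

```bash
python3 - <<'E'
from h import *
did(-.34,0,.4)
st()
s=state();im=read_camera('scene');cv2.imwrite('pics/f_scene.png',cv2.resize(im[150:350,100:360,::-1],None,fx=3,fy=3))
im=read_camera('top');cv2.imwrite('pics/f_top.png',cv2.resize(im[80:280,330:530,::-1],None,fx=3,fy=3))
E
```

```text
t 5.25 p [ 0.5069 -0.0743  0.134 ] rpy [-1.7999e+02 -1.2000e-01 -6.8620e+01] F [ 0.1 -3.2  3. ] M [-0.9   0.    0.03] op 0.0001 q [  9.9  16.1 -22.5   0.1 -51.3  11.4]
 err mm [ 0.9 -0.  -0. ] rot [ 0.01  0.12 -0.08] tier [-126.     0.7  134. ]
```

View pics/f_scene.png

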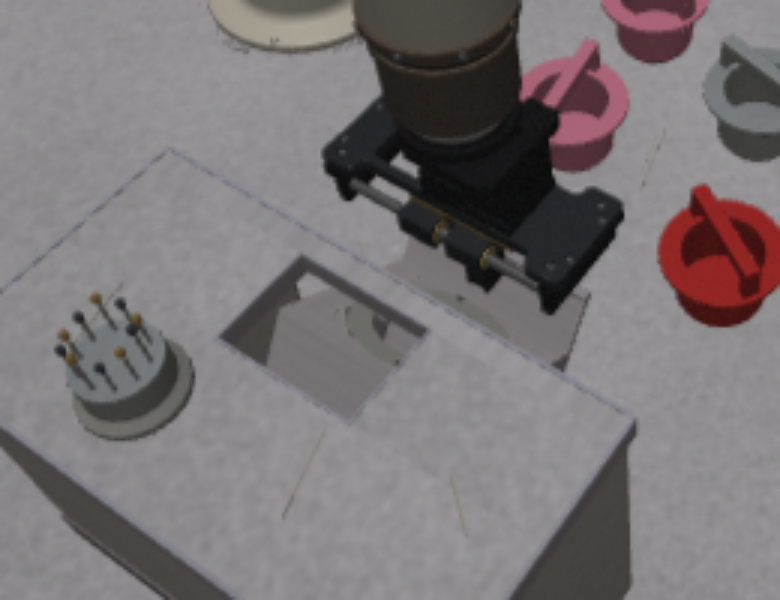

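View pics/f_top.png

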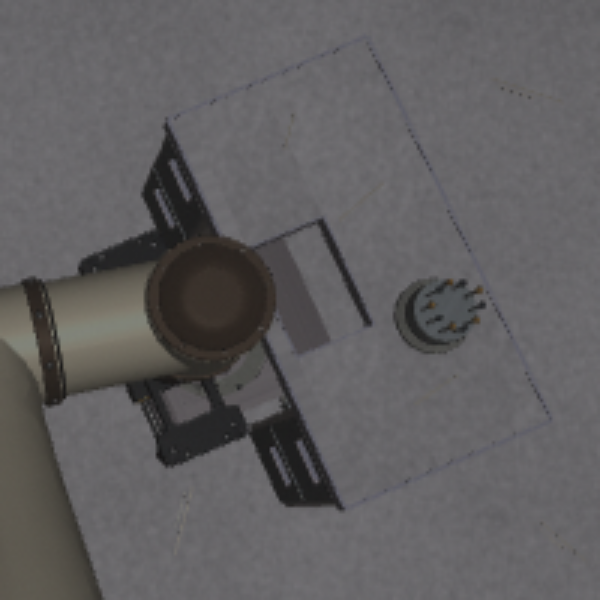

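The bin is tipped nearly all the way. I'll pull a little further until the stop is felt.

Request:
{"api": "apply_moves", "payload": {
  "plan": [
    {"x": -0.04, "y": 0, "z": 0.02, "wx": 0, "wy": 0, "wz": 0},
    {"x": -0.07, "y": 0, "z": 0.05, "wx": 0, "wy": 0, "wz": 0},
    {"x": -0.1, "y": 0, "z": 0.05, "wx": 0, "wy": 0, "wz": 0},
    {"x": -0.1, "y": 0, "z": 0.05, "wx": 0, "wy": 0, "wz": 0}
  ]
}}

```text
time_s: 5.75
eef_pos: [0.5065, -0.0727, 0.1335]
orientation: [-179.9, -0.9, -68.4]
wrist_force: [5.3, -36.3, 11.9]
opening: 0.0008
```

```bash
python3 - <<'E'
from h import *
did(-.1,0,.05)
st()
E
```

```text
t 5.75 p [ 0.5065 -0.0727  0.1335] rpy [-179.9    -0.93  -68.44] F [  5.3 -36.3  11.9] M [-11.    -1.51   0.  ] op 0.0008 q [ 10.6  15.8 -23.4   1.2 -50.5  10.2]
 err mm [ 4.2 -7.8  4.5] rot [ 0.1   0.93 -0.25] tier [-127.7    1.   133.5]
```

The stop is felt at 36 N. I'll back off, lift out, and look straight down the collar's axis for the keyways.

Request:
{"api": "apply_moves", "payload": {
  "plan": [
    {"x": 0.12, "y": 0, "z": -0.05, "wx": 0, "wy": 0, "wz": 0},
    {"x": 0.14, "y": 0, "z": -0.3, "wx": 0, "wy": 0, "wz": 0},
    {"x": 0.14, "y": 0, "z": -0.7, "wx": 0, "wy": 0, "wz": 0},
    {"x": 0, "y": 0, "z": -1, "wx": 0, "wy": 0, "wz": 0},
    {"x": 0, "y": 0, "z": -1, "wx": 0, "wy": 0, "wz": 0}
  ]
}}

```text
time_s: 6.25
eef_pos: [0.5049, -0.0634, 0.2328]
orientation: [-179.5, -0.1, -68.6]
wrist_force: [1.0, 0.0, 0.3]
opening: 0.0005
```

```bash
python3 - <<'E'
from h import *
did(0,0,-1)
st()
for phi in (0,30,57): print(binp([0,0,.246],.6));want(binp([0,0,.246],.6),tool_in_bin(phi,.6))
E
```

```text
t 6.25 p [ 0.5049 -0.0634  0.2328] rpy [-1.7946e+02 -1.0000e-01 -6.8640e+01] F [1.  0.  0.3] M [0.04 0.11 0.03] op 0.0005 q [ 11.1  10.  -15.    0.  -64.5  10.2]
 err mm [2.6 1.6 3.8] rot [ 0.54  0.1  -0.06] tier [-136.9    2.8  232.8]
[ 0.50154366 -0.06258618  0.25103256]
shift [-0.025 -0.002 -0.22 ] turn [-0.     0.191  0.   ] deg 34.4
[ 0.50154366 -0.06258618  0.25103256]
shift [-0.025 -0.002 -0.22 ] turn [-0.05    0.1865 -0.1616] deg 45.3
[ 0.50154366 -0.06258618  0.25103256]
shift [-0.025 -0.002 -0.22 ] turn [-0.0949  0.1748 -0.3068] deg 65.8
```

Request:
{"api": "apply_moves", "payload": {
  "plan": [
    {"x": -0.025, "y": 0, "z": -0.3, "wx": 0, "wy": 0.045, "wz": 0},
    {"x": -0.025, "y": 0, "z": -0.3, "wx": 0, "wy": 0.09, "wz": 0},
    {"x": -0.025, "y": 0, "z": -0.3, "wx": 0, "wy": 0.135, "wz": 0},
    {"x": -0.025, "y": 0, "z": -0.22, "wx": 0, "wy": 0.175, "wz": 0},
    {"x": -0.025, "y": 0, "z": -0.22, "wx": 0, "wy": 0.191, "wz": 0},
    {"x": -0.025, "y": 0, "z": -0.22, "wx": 0, "wy": 0.191, "wz": 0},
    {"x": -0.025, "y": 0, "z": -0.22, "wx": 0, "wy": 0.191, "wz": 0}
  ]
}}

```text
time_s: 6.95
eef_pos: [0.5017, -0.0619, 0.25]
orientation: [179.9, -34.3, -68.7]
wrist_force: [0.2, 0.6, 0.3]
opening: 0.0004
```

```bash
python3 - <<'E'
from h import *
did(-.025,0,-.22,0,.191,0)
st()
s=state();im=read_camera('wrist');T=tcpT(s);np.save('g_T.npy',T);cv2.imwrite('pics/g_wrist.png',im[:,:,::-1])
c=cam('wrist',T)
for p in ([0,0,.116],[.04,0,.116],[-.04,0,.116],[0,.04,.116],[-.065,-.075,.16],[-.065,.075,.16]): print(p,proj(c,binp(p,.6)).round(0))
E
```

```text
t 6.95 p [ 0.5017 -0.0619  0.25  ] rpy [179.95 -34.27 -68.67] F [0.2 0.6 0.3] M [1.13 0.52 0.05] op 0.0004 q [ 28.2   5.9 -38.4  41.2 -58.1 -33.1]
 err mm [ 0.3  0.7 -1. ] rot [-0.04 -0.11 -0.02] tier [-139.5    0.4  250. ]
[0, 0, 0.116] [325. 190.]
[0.04, 0, 0.116] [325. 147.]
[-0.04, 0, 0.116] [325. 230.]
[0, 0.04, 0.116] [282. 190.]
[-0.065, -0.075, 0.16] [412. 276.]
[-0.065, 0.075, 0.16] [238. 276.]
```

View pics/g_wrist.png

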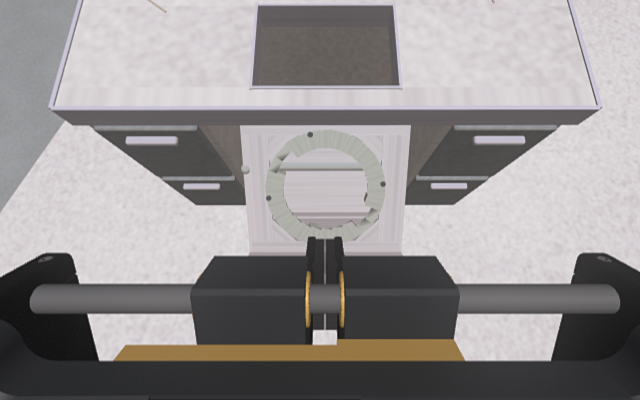

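```bash
python3 - <<'E'
from h import *
im=cv2.imread('pics/g_wrist.png');a=cv2.resize(im[120:245,255:395],None,fx=4.8,fy=4.8,interpolation=cv2.INTER_CUBIC);cv2.imwrite('pics/g2.png',a);print(a.shape)
E
```

```text
(600, 672, 3)
```

View pics/g2.png

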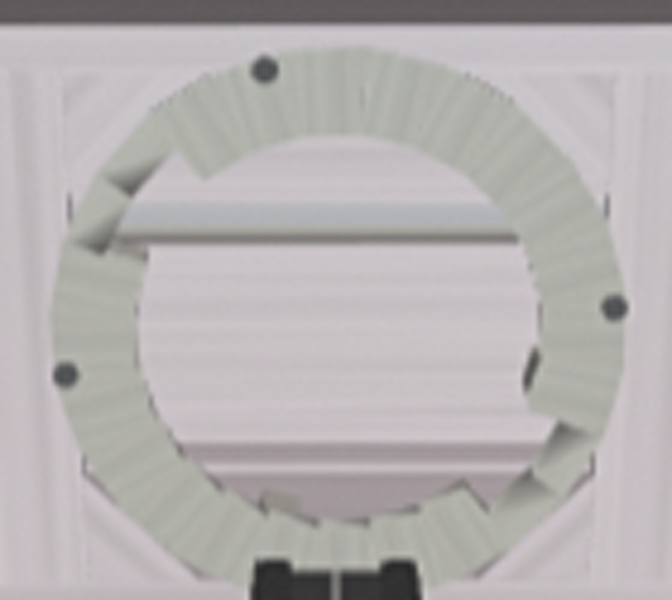

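```bash
python3 - <<'E'
from h import *
c=cam('wrist',np.load('g_T.npy'));th=.6
n=Rbin(th)[:,2];S=binp([0,0,.116],th)
def q(u):
    o,d=ray(c,(255+(u[0]+.5)/4.8-.5,120+(u[1]+.5)/4.8-.5)); X=o+d*(n@(S-o))/(n@d); return (Rbin(th).T@(X-S))*1e3
for u in [(207,178),(148,252),(530,405),(487,512),(180,152),(76,243),(592,433),(265,70),(613,307),(65,375)]:
    v=q(u);print(u,v.round(1),'r',np.hypot(v[0],v[1]).round(1),'ang',np.degrees(np.arctan2(v[1],v[0])).round(1))
for u in [(335,133),(138,330),(545,300),(335,520)]: print('rim',q(u).round(1))
E
```

```text
(207, 178) [31.1 24.8 -0. ] r 39.8 ang 38.5
(148, 252) [16.9 36.4 -0. ] r 40.1 ang 65.1
(530, 405) [-13.8 -37.7   0. ] r 40.1 ang -110.2
(487, 512) [-36.5 -29.9   0. ] r 47.1 ang -140.7
(180, 152) [36.  29.7 -0. ] r 46.7 ang 39.5
(76, 243) [18.7 50.1 -0. ] r 53.4 ang 69.6
(592, 433) [-19.7 -50.1   0. ] r 53.9 ang -111.4
(265, 70) [51.1 13.6 -0. ] r 52.9 ang 14.9
(613, 307) [  6.1 -52.9  -0. ] r 53.3 ang -83.5
(65, 375) [-7.6 53.5  0. ] r 54.1 ang 98.1
rim [39.6  0.7 -0. ]
rim [ 1.5 38.9 -0. ]
rim [  7.5 -39.8   0. ]
rim [-38.2   0.7  -0. ]
```

The keyway edges are at about 39° and 69°, so the keyway line is at about 54.3° in the bin's axes. Now I'll go to the pot.

```bash
python3 - <<'E'
from h import *
R=down(7.4)
want([.47,.05,.26],R);want([.433,.16,.25],R)
E
```

```text
shift [-0.909 -0.117 -0.731] turn [ 0.1266 -0.1618 -0.4092] deg 82.4
shift [-1.923 -0.172 -1.303] turn [ 0.1266 -0.1618 -0.4092] deg 82.4
```

Request:
{"api": "apply_moves", "payload": {
  "plan": [
    {"x": -0.2, "y": 0, "z": -0.5, "wx": 0.0127, "wy": -0.0162, "wz": -0.0409},
    {"x": -0.4, "y": 0, "z": -0.6, "wx": 0.0253, "wy": -0.0324, "wz": -0.0818},
    {"x": -0.6, "y": -0.1, "z": -0.7, "wx": 0.038, "wy": -0.0485, "wz": -0.1228},
    {"x": -0.8, "y": -0.12, "z": -0.73, "wx": 0.0506, "wy": -0.0647, "wz": -0.1637},
    {"x": -0.91, "y": -0.12, "z": -0.73, "wx": 0.0633, "wy": -0.0809, "wz": -0.2046},
    {"x": -0.91, "y": -0.12, "z": -0.73, "wx": 0.076, "wy": -0.0971, "wz": -0.2455},
    {"x": -0.91, "y": -0.12, "z": -0.73, "wx": 0.0886, "wy": -0.1133, "wz": -0.2864},
    {"x": -0.91, "y": -0.12, "z": -0.73, "wx": 0.1013, "wy": -0.1294, "wz": -0.3274},
    {"x": -0.91, "y": -0.12, "z": -0.73, "wx": 0.1139, "wy": -0.1456, "wz": -0.3683},
    {"x": -0.91, "y": -0.12, "z": -0.73, "wx": 0.1266, "wy": -0.1618, "wz": -0.4092},
    {"x": -0.91, "y": -0.12, "z": -0.73, "wx": 0.1266, "wy": -0.1618, "wz": -0.4092}
  ],
  "jaw": 1
}}

```text
time_s: 8.1
eef_pos: [0.4729, 0.0504, 0.2602]
orientation: [-179.8, -0.1, 7.2]
wrist_force: [-0.2, 0.7, 0.4]
opening: 0.0802
```

```bash
python3 - <<'E'
from h import *
did(-.91,-.12,-.73,.1266,-.1618,-.4092)
st()
want([.425,.145,.25],down(7.4));want([.433,.2405,.25],down(7.4))
E
```

```text
t 8.1 p [0.4729 0.0504 0.2602] rpy [-1.7983e+02 -1.4000e-01  7.2000e+00] F [-0.2  0.7  0.4] M [-0.06  0.14 -0.02] op 0.0802 q [ 25.6   5.6 -16.1  -0.1 -68.1  71.6]
 err mm [2.5 0.3 0.4] rot [0.16 0.14 0.19] tier [-254.6   14.3  260.2]
shift [-0.327 -0.999  0.099] turn [-0.  0. -0.] deg 0.0
shift [-0.125 -1.936  0.099] turn [-0.  0. -0.] deg 0.0
```

Request:
{"api": "apply_moves", "payload": {
  "plan": [
    {"x": -0.3, "y": -0.4, "z": 0.1, "wx": 0, "wy": 0, "wz": 0},
    {"x": -0.5, "y": -0.8, "z": 0.1, "wx": 0, "wy": 0, "wz": 0},
    {"x": -0.5, "y": -1, "z": 0.1, "wx": 0, "wy": 0, "wz": 0}
  ]
}}

```text
time_s: 8.4
eef_pos: [0.4062, 0.1442, 0.2497]
orientation: [-179.9, -0.1, 7.3]
wrist_force: [1.5, 0.7, 1.6]
opening: 0.0868
```

Request:
{"api": "apply_moves", "payload": {
  "plan": [
    {"x": 0, "y": -0.4, "z": 0, "wx": 0, "wy": 0, "wz": 0},
    {"x": 0, "y": -0.8, "z": 0, "wx": 0, "wy": 0, "wz": 0},
    {"x": 0, "y": -0.94, "z": 0, "wx": 0, "wy": 0, "wz": 0},
    {"x": 0, "y": -0.94, "z": 0, "wx": 0, "wy": 0, "wz": 0},
    {"x": 0, "y": -0.94, "z": 0, "wx": 0, "wy": 0, "wz": 0}
  ]
}}

```text
time_s: 8.9
eef_pos: [0.3959, 0.2361, 0.2494]
orientation: [180.0, 0.0, 7.3]
wrist_force: [1.1, -0.4, -0.8]
opening: 0.0868
```

```bash
python3 - <<'E'
from h import *
did(-.5,-1,.1);did(0,-.94,0)
st()
s=state();im=read_camera('wrist');T=tcpT(s);np.save('k_T.npy',T);cv2.imwrite('pics/k_wrist.png',im[:,:,::-1])
c=cam('wrist',T)
for dx in (-.047,.047): print(proj(c,[.433+dx*np.cos(.129),.2405+dx*np.sin(.129),.096]))
E
```

```text
t 8.9 p [0.3959 0.2361 0.2494] rpy [1.80e+02 1.00e-02 7.33e+00] F [ 1.1 -0.4 -0.8] M [-0.19  0.14 -0.08] op 0.0868 q [ 51.1   4.6 -18.8  -0.  -66.6  46.2]
 err mm [ 0.2  0.  -0.5] rot [-0.01 -0.01  0.06] tier [-455.6   10.1  249.4]
[324.74611014 193.92521065]
[324.65700399  96.49883674]
```

View pics/k_wrist.png

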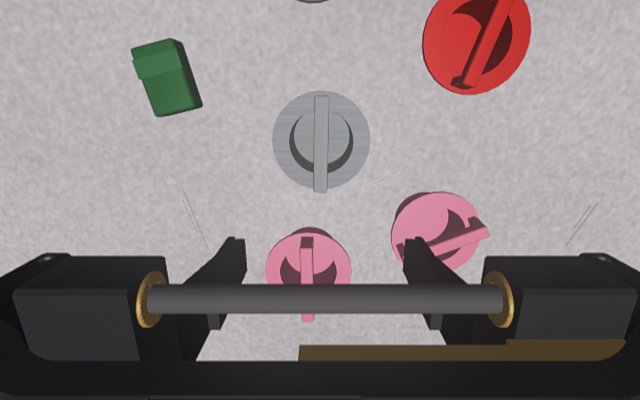

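```bash
python3 - <<'E'
from h import *
im=cv2.imread('pics/k_wrist.png');cv2.imwrite('pics/k2.png',cv2.resize(im[85:200,265:380],None,fx=5,fy=5,interpolation=cv2.INTER_CUBIC))
E
```

```text
(no output)
```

View pics/k2.png

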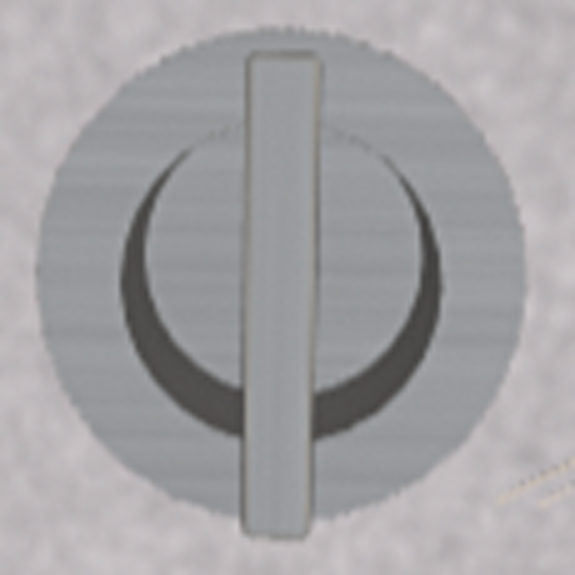

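```bash
python3 - <<'E'
from h import *
c=cam('wrist',np.load('k_T.npy'))
f=lambda u:onz(c,(265+(u[0]+.5)/5-.5,85+(u[1]+.5)/5-.5),.096)
a=f((284,54));b=f((276,536));m=(a+b)/2;y=np.degrees(np.arctan2(*(a-b)[[1,0]]));print(m,y,np.linalg.norm(a-b))
want([m[0],m[1],.249],down(y))
E
```

```text
[0.43407893 0.24467788 0.096     ] 6.166564600189827 0.09275132081816934
shift [ 0.391 -0.036  0.009] turn [-0.      0.      0.0068] deg 1.2
```

Request:
{"api": "apply_moves", "payload": {
  "plan": [
    {"x": 0.38, "y": -0.025, "z": 0.3, "wx": 0, "wy": 0, "wz": 0.0068},
    {"x": 0.38, "y": -0.025, "z": 0.7, "wx": 0, "wy": 0, "wz": 0.0068},
    {"x": 0.38, "y": -0.025, "z": 1, "wx": 0, "wy": 0, "wz": 0.0068},
    {"x": 0.38, "y": -0.025, "z": 1, "wx": 0, "wy": 0, "wz": 0.0068}
  ]
}}

```text
time_s: 9.35
eef_pos: [0.4314, 0.2403, 0.1455]
orientation: [179.7, 0.5, 6.0]
wrist_force: [0.9, -0.3, -0.4]
opening: 0.0871
```

Request:
{"api": "apply_moves", "payload": {
  "plan": [
    {"x": 0, "y": 0, "z": 0.2, "wx": 0, "wy": 0, "wz": 0},
    {"x": 0, "y": 0, "z": 0.4, "wx": 0, "wy": 0, "wz": 0},
    {"x": 0, "y": 0, "z": 0.6, "wx": 0, "wy": 0, "wz": 0},
    {"x": 0, "y": 0, "z": 0.7, "wx": 0, "wy": 0, "wz": 0},
    {"x": 0, "y": 0, "z": 0.77, "wx": 0, "wy": 0, "wz": 0},
    {"x": 0, "y": 0, "z": 0.77, "wx": 0, "wy": 0, "wz": 0}
  ]
}}

```text
time_s: 9.95
eef_pos: [0.4338, 0.2438, 0.0728]
orientation: [-180.0, -0.0, 6.2]
wrist_force: [0.1, -0.3, 0.2]
opening: 0.0874
```

```bash
python3 - <<'E'
from h import *
did(.38,-.025,1,0,0,.0068);did(0,0,.77)
st()
s=state();im=read_camera('wrist');cv2.imwrite('pics/l_wrist.png',im[:,:,::-1])
E
```

```text
t 9.95 p [0.4338 0.2438 0.0728] rpy [-1.7999e+02 -1.0000e-02  6.1500e+00] F [ 0.1 -0.3  0.2] M [-0.05  0.18 -0.02] op 0.0874 q [ 48.1  19.6 -28.5   0.  -41.9  48.1]
 err mm [ 0.7  0.4 -0.1] rot [0.   0.02 0.02] tier [-449.    48.2   72.8]
```

View pics/l_wrist.png

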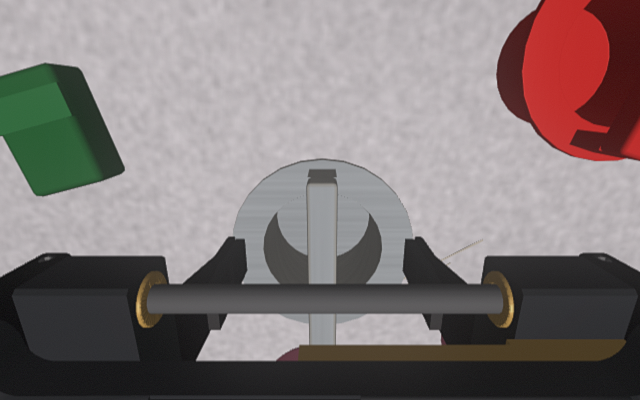

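Request:
{"api": "apply_moves", "payload": {
  "plan": [
    {"x": 0, "y": 0, "z": 0, "wx": 0, "wy": 0, "wz": 0},
    {"x": 0, "y": 0, "z": 0, "wx": 0, "wy": 0, "wz": 0},
    {"x": 0, "y": 0, "z": 0, "wx": 0, "wy": 0, "wz": 0},
    {"x": 0, "y": 0, "z": 0, "wx": 0, "wy": 0, "wz": 0},
    {"x": 0, "y": 0, "z": 0, "wx": 0, "wy": 0, "wz": 0},
    {"x": 0, "y": 0, "z": 0, "wx": 0, "wy": 0, "wz": 0},
    {"x": 0, "y": 0, "z": 0, "wx": 0, "wy": 0, "wz": 0},
    {"x": 0, "y": 0, "z": 0, "wx": 0, "wy": 0, "wz": 0},
    {"x": 0, "y": 0, "z": 0, "wx": 0, "wy": 0, "wz": 0},
    {"x": 0, "y": 0, "z": 0, "wx": 0, "wy": 0, "wz": 0}
  ],
  "jaw": 0
}}

```text
time_s: 11.0
eef_pos: [0.4335, 0.244, 0.0724]
orientation: [-180.0, -0.0, 6.2]
wrist_force: [0.0, 1.5, 0.0]
opening: 0.015
```

Request:
{"api": "apply_moves", "payload": {
  "plan": [
    {"x": 0, "y": 0, "z": -0.2, "wx": 0, "wy": 0, "wz": 0},
    {"x": 0, "y": 0, "z": -0.5, "wx": 0, "wy": 0, "wz": 0},
    {"x": 0, "y": 0, "z": -0.8, "wx": 0, "wy": 0, "wz": 0},
    {"x": 0, "y": 0, "z": -1, "wx": 0, "wy": 0, "wz": 0},
    {"x": 0, "y": 0, "z": -1, "wx": 0, "wy": 0, "wz": 0},
    {"x": 0, "y": 0, "z": -1, "wx": 0, "wy": 0, "wz": 0}
  ]
}}

```text
time_s: 11.6
eef_pos: [0.4325, 0.2433, 0.1712]
orientation: [180.0, 0.1, 6.1]
wrist_force: [-0.2, -1.4, -4.4]
opening: 0.0136
```

```bash
python3 - <<'E'
from h import *
did(0,0,-1)
st()
s=state();im=read_camera('wrist');cv2.imwrite('pics/m_wrist.png',im[:,:,::-1])
im=read_camera('scene');cv2.imwrite('pics/m_scene.png',im[:,:,::-1])
# pre-insertion targets: pot bottom 40mm above collar -> TCP z
R=tool_in_bin(54.3,.6)
for h in (.040,.12): print(h,binp([.0005,0,.116+h+.070],.6).round(3))
want([.46,.10,.27],R)
E
```

```text
t 11.6 p [0.4325 0.2433 0.1712] rpy [1.7998e+02 1.3000e-01 6.1300e+00] F [-0.2 -1.4 -4.4] M [-0.14  0.19 -0.  ] op 0.0136 q [ 48.1  12.3 -21.5  -0.1 -56.3  48.1]
 err mm [-0.6 -0.1 -1.7] rot [-0.02 -0.12  0.04] tier [-449.    46.8  171.2]
0.04 [ 0.506 -0.073  0.235]
0.12 [ 0.489 -0.031  0.301]
shift [ 0.113  1.455 -0.971] turn [-0.1734  0.0824  0.1108] deg 39.9
```

View pics/m_wrist.png

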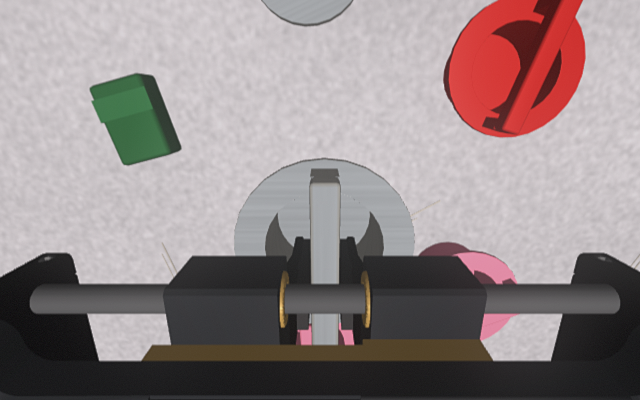

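View pics/m_scene.png

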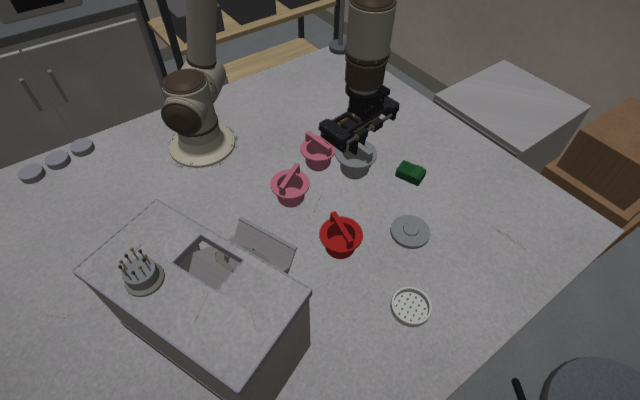

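The pot is lifted cleanly with the jaw at 14 mm on the bar. I'll check its axis against the tool and work out the approach.

```bash
python3 - <<'E'
from h import *
c=cam('wrist',np.eye(4))
for x in (-.002,0,.002): print(x,[proj(c,p).round(1) for p in ([x+.052,0,.0074],[x+.047,0,-.0236],[x,.052,.0074],[x,-.052,.0074])])
im=cv2.imread('pics/m_wrist.png');cv2.imwrite('pics/m2.png',cv2.resize(im[150:260,225:425],None,fx=4,fy=4,interpolation=cv2.INTER_CUBIC))
E
```

```text
-0.002 [array([324.2, 162.9]), array([324.2, 187.3]), array([414.4, 252.1]), array([234.1, 252.1])]
0 [array([324.2, 159.2]), array([324.2, 183. ]), array([414.7, 248.9]), array([233.8, 248.9])]
0.002 [array([324.2, 155.4]), array([324.2, 178.5]), array([415. , 245.7]), array([233.5, 245.8])]
```

View pics/m2.png

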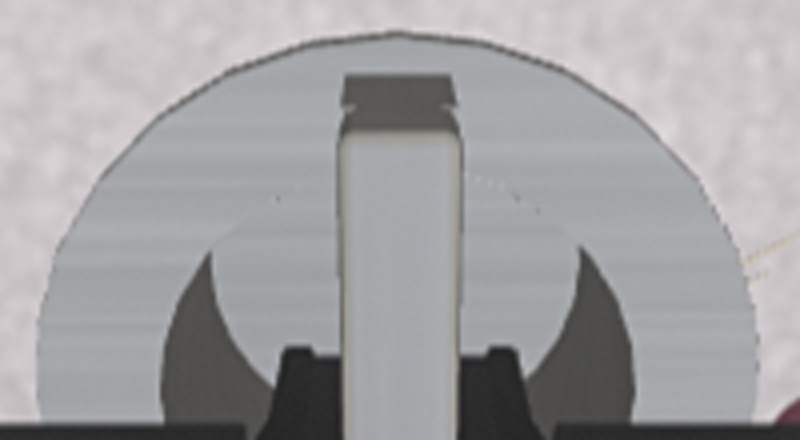

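The flange edge is at row 158, against 159 predicted. The pot's axis therefore coincides with the tool's axis. Up and across.

Request:
{"api": "apply_moves", "payload": {
  "plan": [
    {"x": 0, "y": 0, "z": -0.45, "wx": 0, "wy": 0, "wz": 0},
    {"x": 0, "y": 0.2, "z": -0.8, "wx": -0.02, "wy": 0.01, "wz": 0.015},
    {"x": 0.05, "y": 0.5, "z": -1, "wx": -0.05, "wy": 0.025, "wz": 0.035},
    {"x": 0.1, "y": 0.8, "z": -1, "wx": -0.09, "wy": 0.042, "wz": 0.057},
    {"x": 0.11, "y": 1, "z": -1, "wx": -0.13, "wy": 0.062, "wz": 0.083},
    {"x": 0.11, "y": 1, "z": -1, "wx": -0.1734, "wy": 0.0824, "wz": 0.1108},
    {"x": 0.11, "y": 1, "z": -1, "wx": -0.1734, "wy": 0.0824, "wz": 0.1108},
    {"x": 0.11, "y": 1, "z": -1, "wx": -0.1734, "wy": 0.0824, "wz": 0.1108}
  ]
}}

```text
time_s: 12.5
eef_pos: [0.4545, 0.146, 0.2697]
orientation: [150.7, -19.0, -9.2]
wrist_force: [-0.2, -0.4, -3.1]
opening: 0.0139
```

```bash
python3 - <<'E'
from h import *
did(.11,1,-1,-.1734,.0824,.1108)
st()
R=tool_in_bin(54.3,.6)
for h in (.12,.03): want(binp([.0005,0,.116+h+.0724],.6),R)
E
```

```text
t 12.5 p [0.4545 0.146  0.2697] rpy [150.72 -19.03  -9.2 ] F [-0.2 -0.4 -3.1] M [ 1.67  0.84 -0.  ] op 0.0139 q [ 54.3   9.9 -27.6  29.3 -75.2   8.1]
 err mm [-0.3  0.8 -3.2] rot [-0.17 -0.1  -0.24] tier [-350.3   32.   269.7]
shift [0.686 1.502 0.745] turn [-0.  0.  0.] deg 0.0
shift [0.686 1.502 1.645] turn [-0.  0.  0.] deg 0.0
```

Request:
{"api": "apply_moves", "payload": {
  "plan": [
    {"x": 0.15, "y": 0.35, "z": 0.1, "wx": 0, "wy": 0, "wz": 0},
    {"x": 0.3, "y": 0.7, "z": 0.3, "wx": 0, "wy": 0, "wz": 0},
    {"x": 0.45, "y": 1, "z": 0.5, "wx": 0, "wy": 0, "wz": 0},
    {"x": 0.45, "y": 1, "z": 0.5, "wx": 0, "wy": 0, "wz": 0}
  ]
}}

```text
time_s: 12.9
eef_pos: [0.4759, 0.0246, 0.2912]
orientation: [151.0, -19.1, -9.7]
wrist_force: [-1.5, 1.3, -4.2]
opening: 0.0132
```

Request:
{"api": "apply_moves", "payload": {
  "plan": [
    {"x": 0.12, "y": 0.25, "z": 0.12, "wx": 0, "wy": 0, "wz": 0},
    {"x": 0.236, "y": 0.502, "z": 0.245, "wx": 0, "wy": 0, "wz": 0},
    {"x": 0.236, "y": 0.502, "z": 0.245, "wx": 0, "wy": 0, "wz": 0},
    {"x": 0.236, "y": 0.502, "z": 0.245, "wx": 0, "wy": 0, "wz": 0},
    {"x": 0.236, "y": 0.502, "z": 0.245, "wx": 0, "wy": 0, "wz": 0}
  ]
}}

```text
time_s: 13.4
eef_pos: [0.4894, -0.0292, 0.302]
orientation: [151.0, -19.2, -9.3]
wrist_force: [-1.2, 0.4, -3.9]
opening: 0.0133
```

```bash
python3 - <<'E'
from h import *
did(.45,1,.5);did(.236,.502,.245)
st()
s=state();print('tool in bin frame mm',((Rbin(.6).T@(s['eef_pos']-binp([0,0,.116],.6)))*1e3).round(1), 'gravityF in tool', (tcpT(s)[:3,:3].T@s['wrist_force']).round(1))
im=read_camera('wrist');cv2.imwrite('pics/n_wrist.png',im[:,:,::-1])
im=read_camera('scene');cv2.imwrite('pics/n_scene.png',cv2.resize(im[150:350,100:360,::-1],None,fx=3,fy=3))
R=tool_in_bin(54.3,.6)
for h in (.03,-.03): want(binp([.0005,0,.116+h+.0724],.6),R)
E
```

```text
t 13.4 p [ 0.4894 -0.0292  0.302 ] rpy [150.99 -19.21  -9.34] F [-1.2  0.4 -3.9] M [ 1.7   0.85 -0.02] op 0.0133 q [ 33.9   3.  -32.8  36.6 -67.4  23.3]
 err mm [ 0.5  1.  -0.8] rot [ 0.04 -0.01 -0.03] tier [-174.4    0.8  302. ]
tool in bin frame mm [ -0.5   0.8 192.1] gravityF in tool [-2.4 -1.8  2.8]
shift [-0.  -0.   0.9] turn [-0.  0.  0.] deg 0.0
shift [-0.  -0.   1.5] turn [-0.  0.  0.] deg 0.0
```

View pics/n_wrist.png

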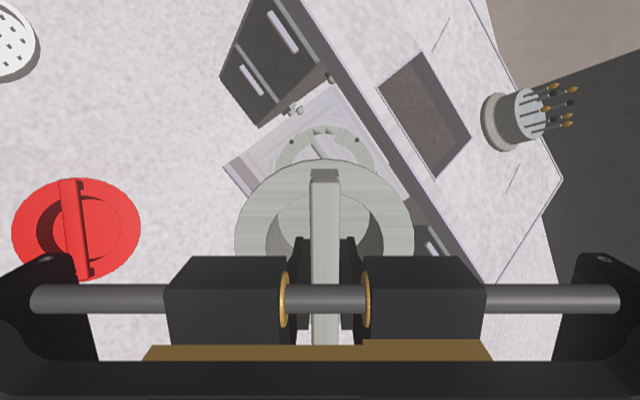

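View pics/n_scene.png

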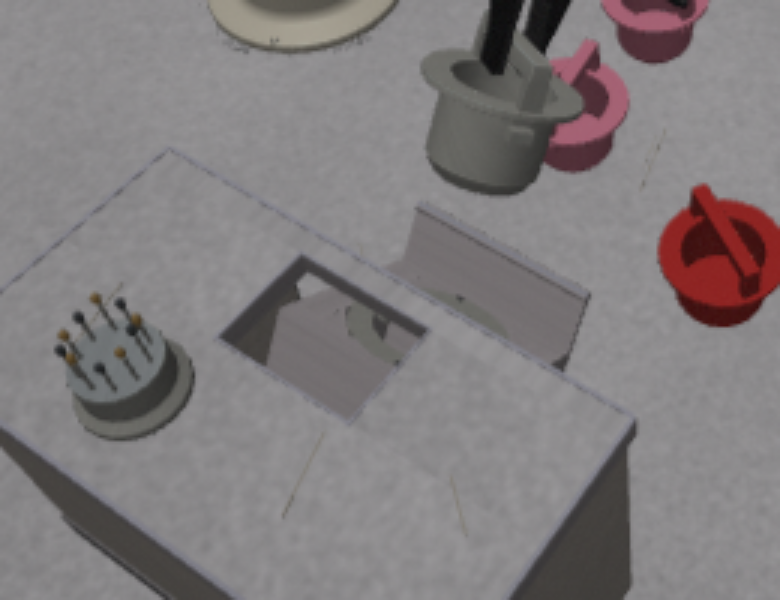

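The collar and the tipped bin are clear below the pot. I'll lower it along the collar's axis.

Request:
{"api": "apply_moves", "payload": {
  "plan": [
    {"x": 0, "y": 0, "z": 0.3, "wx": 0, "wy": 0, "wz": 0},
    {"x": 0, "y": 0, "z": 0.6, "wx": 0, "wy": 0, "wz": 0},
    {"x": 0, "y": 0, "z": 0.85, "wx": 0, "wy": 0, "wz": 0},
    {"x": 0, "y": 0, "z": 1, "wx": 0, "wy": 0, "wz": 0},
    {"x": 0, "y": 0, "z": 1, "wx": 0, "wy": 0, "wz": 0},
    {"x": 0, "y": 0, "z": 1, "wx": 0, "wy": 0, "wz": 0}
  ]
}}

```text
time_s: 14.1
eef_pos: [0.5103, -0.0817, 0.2201]
orientation: [150.9, -19.2, -9.3]
wrist_force: [-0.4, 0.9, -2.5]
opening: 0.0138
```

```bash
cat >> h.py <<'E'
def inb():
    s=state();R=tcpT(s)[:3,:3];e=(Rbin(.6).T@(s['eef_pos']-binp([0,0,.116],.6)))*1e3
    A=Rbin(.6).T@R@FL
    print('t',round(s['time_s'],2),'bin mm',e.round(1),'pot h',(e[2]-72.4).round(1),'phi',np.degrees(np.arctan2(A[1,0],A[0,0])).round(1),'F bin',(Rbin(.6).T@s['wrist_force']).round(1),'op',round(s['opening'],4),'q',np.round(s['joint_pos'],0))
E
python3 - <<'E'
from h import *
did(0,0,1)
inb();im=read_camera('wrist');cv2.imwrite('pics/o_wrist.png',im[:,:,::-1])
E
```

```text
t 14.1 bin mm [-0.1  1.2 92.6] pot h 20.2 phi 54.4 F bin [-2.2 -0.  -1.5] op 0.0138 q [ 24.   8. -41.  45. -53.  19.]
```

View pics/o_wrist.png

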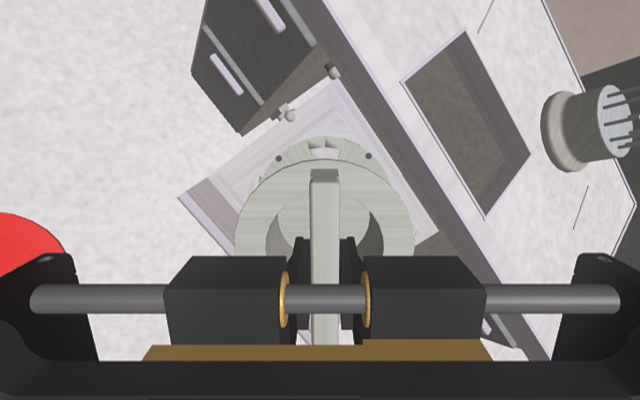

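The far keyway at (324,145) lines up with the bar. Continuing down.

Request:
{"api": "apply_moves", "payload": {
  "plan": [
    {"x": -0.008, "y": 0.006, "z": 0.1, "wx": 0, "wy": 0, "wz": 0},
    {"x": -0.008, "y": 0.006, "z": 0.2, "wx": 0, "wy": 0, "wz": 0},
    {"x": -0.008, "y": 0.006, "z": 0.3, "wx": 0, "wy": 0, "wz": 0},
    {"x": -0.008, "y": 0.006, "z": 0.4, "wx": 0, "wy": 0, "wz": 0},
    {"x": -0.008, "y": 0.006, "z": 0.5, "wx": 0, "wy": 0, "wz": 0},
    {"x": -0.008, "y": 0.006, "z": 0.5, "wx": 0, "wy": 0, "wz": 0}
  ]
}}

```text
time_s: 14.75
eef_pos: [0.5182, -0.1103, 0.177]
orientation: [150.9, -19.1, -9.4]
wrist_force: [-0.6, -0.8, -3.1]
opening: 0.0139
```

```bash
python3 - <<'E'
from h import *
did(-.008,.006,.5)
inb();st()
E
```

```text
t 14.75 bin mm [-0.2 -1.8 40.4] pot h -32.0 phi 54.3 F bin [-1.3 -0.8 -2.9] op 0.0139 q [ 19.  11. -45.  53. -45.  15.]
t 14.75 p [ 0.5182 -0.1103  0.177 ] rpy [150.85 -19.06  -9.43] F [-0.6 -0.8 -3.1] M [ 1.66  0.84 -0.08] op 0.0139 q [ 18.6  11.5 -45.5  52.6 -45.2  14.8]
 err mm [-0.6 -0.8 -2.1] rot [-0.12 -0.18 -0.04] tier [-88.4  -1.8 177. ]
```

Request:
{"api": "apply_moves", "payload": {
  "plan": [
    {"x": 0.008, "y": -0.006, "z": 0.05, "wx": 0, "wy": 0, "wz": 0},
    {"x": 0.008, "y": -0.006, "z": 0.1, "wx": 0, "wy": 0, "wz": 0},
    {"x": 0.008, "y": -0.006, "z": 0.14, "wx": 0, "wy": 0, "wz": 0},
    {"x": 0.008, "y": -0.006, "z": 0.17, "wx": 0, "wy": 0, "wz": 0},
    {"x": 0.008, "y": -0.006, "z": 0.2, "wx": 0, "wy": 0, "wz": 0},
    {"x": 0.008, "y": -0.006, "z": 0.2, "wx": 0, "wy": 0, "wz": 0}
  ]
}}

```text
time_s: 15.35
eef_pos: [0.524, -0.1194, 0.1617]
orientation: [150.9, -19.2, -9.4]
wrist_force: [-0.5, -0.2, -3.7]
opening: 0.0136
```

```bash
python3 - <<'E'
from h import *
did(.008,-.006,.2)
inb();st()
E
```

```text
t 15.35 bin mm [-0.   0.3 21.8] pot h -50.6 phi 54.3 F bin [-2.1 -0.5 -3.1] op 0.0136 q [ 16.  13. -47.  56. -43.  13.]
t 15.35 p [ 0.524  -0.1194  0.1617] rpy [150.93 -19.2   -9.38] F [-0.5 -0.2 -3.7] M [ 1.61  0.83 -0.09] op 0.0136 q [ 16.2  12.9 -46.6  56.3 -42.5  12.6]
 err mm [ 0.2  0.2 -0.8] rot [-0.02 -0.03 -0.01] tier [-77.8   0.3 161.7]
```

It's at -50.6 mm with no force, past the -43 mm rest height, so the lugs are in the keyways. I'll press home.

Request:
{"api": "apply_moves", "payload": {
  "plan": [
    {"x": 0, "y": 0, "z": 0.03, "wx": 0, "wy": 0, "wz": 0},
    {"x": 0, "y": 0, "z": 0.06, "wx": 0, "wy": 0, "wz": 0},
    {"x": 0, "y": 0, "z": 0.09, "wx": 0, "wy": 0, "wz": 0},
    {"x": 0, "y": 0, "z": 0.12, "wx": 0, "wy": 0, "wz": 0},
    {"x": 0, "y": 0, "z": 0.14, "wx": 0, "wy": 0, "wz": 0},
    {"x": 0, "y": 0, "z": 0.14, "wx": 0, "wy": 0, "wz": 0}
  ]
}}

```text
time_s: 15.95
eef_pos: [0.5281, -0.1263, 0.1551]
orientation: [150.7, -19.6, -9.2]
wrist_force: [-16.1, 13.4, 21.2]
opening: 0.0138
```

```bash
python3 - <<'E'
from h import *
did(0,0,.14)
inb();st()
s=state();im=read_camera('wrist');cv2.imwrite('pics/p_wrist.png',im[:,:,::-1])
im=read_camera('scene');cv2.imwrite('pics/p_scene.png',cv2.resize(im[150:350,100:360,::-1],None,fx=3,fy=3))
E
```

```text
t 15.95 bin mm [ 2.8  1.6 11.9] pot h -60.5 phi 54.3 F bin [ -3.1 -10.1  27.9] op 0.0138 q [ 15.  14. -47.  59. -41.  11.]
t 15.95 p [ 0.5281 -0.1263  0.1551] rpy [150.73 -19.63  -9.18] F [-16.1  13.4  21.2] M [ 0.96  3.13 -1.66] op 0.0138 q [ 14.5  13.6 -47.4  59.4 -41.1  10.8]
 err mm [1.5 0.7 4.2] rot [-0.16  0.43  0.04] tier [-69.9   1.6 155.1]
```

View pics/p_wrist.png

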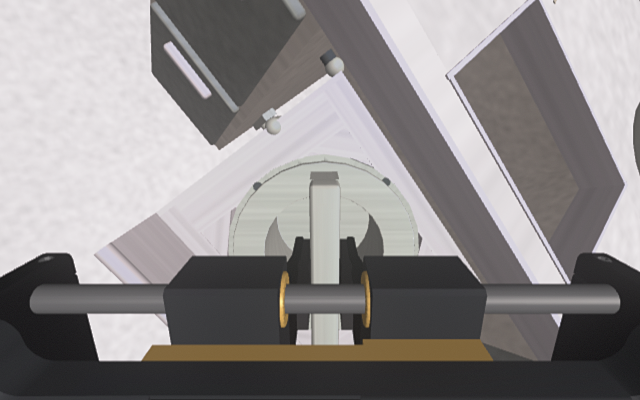

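View pics/p_scene.png

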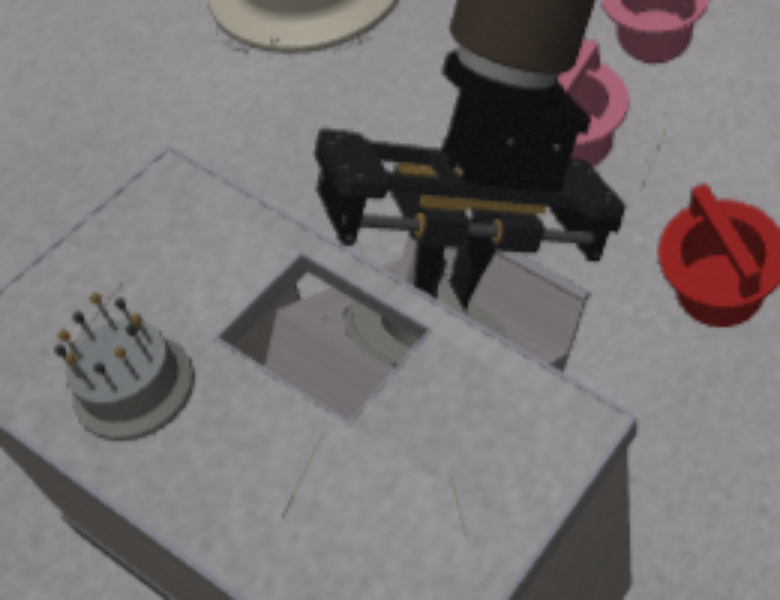

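The pot is home: height is -60.5 mm with 28 N up, and the flange lies on the collar. I'll ease the pressure and turn clockwise to just short of the stop.

Request:
{"api": "apply_moves", "payload": {
  "plan": [
    {"x": -0.012, "y": 0.009, "z": -0.03, "wx": 0, "wy": 0, "wz": 0},
    {"x": -0.012, "y": 0.009, "z": -0.03, "wx": 0, "wy": 0, "wz": 0.02},
    {"x": -0.012, "y": 0.009, "z": -0.03, "wx": 0, "wy": 0, "wz": 0.045},
    {"x": -0.012, "y": 0.009, "z": -0.03, "wx": 0, "wy": 0, "wz": 0.07},
    {"x": -0.012, "y": 0.009, "z": -0.03, "wx": 0, "wy": 0, "wz": 0.095},
    {"x": -0.012, "y": 0.009, "z": -0.03, "wx": 0, "wy": 0, "wz": 0.12},
    {"x": -0.012, "y": 0.009, "z": -0.03, "wx": 0, "wy": 0, "wz": 0.12}
  ]
}}

```text
time_s: 16.75
eef_pos: [0.5271, -0.1245, 0.1544]
orientation: [159.9, -28.5, -30.7]
wrist_force: [0.2, 4.3, 2.6]
opening: 0.014
```

```bash
python3 - <<'E'
from h import *
did(-.012,.009,-.03,0,0,.12)
inb();st()
E
```

```text
t 16.75 bin mm [ 0.7  1.3 12.4] pot h -60.0 phi 32.7 F bin [-1.7  1.7  4.4] op 0.014 q [ 15.  14. -47.  59. -41. -10.]
t 16.75 p [ 0.5271 -0.1245  0.1544] rpy [159.86 -28.52 -30.72] F [0.2 4.3 2.6] M [1.51 0.37 0.31] op 0.014 q [ 14.8  13.6 -47.4  58.8 -41.  -10.4]
 err mm [2.4 1.5 0.9] rot [ 0.19  0.18 -0.03] tier [-72.    1.3 154.4]
```

Turned 21.6° freely. Continuing.

Request:
{"api": "apply_moves", "payload": {
  "plan": [
    {"x": 0, "y": 0, "z": 0.01, "wx": 0, "wy": 0, "wz": 0.025},
    {"x": 0, "y": 0, "z": 0.01, "wx": 0, "wy": 0, "wz": 0.05},
    {"x": 0, "y": 0, "z": 0.01, "wx": 0, "wy": 0, "wz": 0.075},
    {"x": 0, "y": 0, "z": 0.01, "wx": 0, "wy": 0, "wz": 0.1},
    {"x": 0, "y": 0, "z": 0.01, "wx": 0, "wy": 0, "wz": 0.125},
    {"x": 0, "y": 0, "z": 0.01, "wx": 0, "wy": 0, "wz": 0.15},
    {"x": 0, "y": 0, "z": 0.01, "wx": 0, "wy": 0, "wz": 0.165},
    {"x": 0, "y": 0, "z": 0.01, "wx": 0, "wy": 0, "wz": 0.165}
  ]
}}

```text
time_s: 17.55
eef_pos: [0.5271, -0.125, 0.1542]
orientation: [178.1, -34.4, -64.9]
wrist_force: [-3.9, 7.2, 8.0]
opening: 0.0137
```

```bash
python3 - <<'E'
from h import *
did(0,0,.01,0,0,.165)
inb();st()
E
```

```text
t 17.55 bin mm [ 0.9  1.1 12. ] pot h -60.4 phi 3.1 F bin [-2.2 -1.  11.2] op 0.0137 q [ 15.  14. -47.  59. -41. -40.]
t 17.55 p [ 0.5271 -0.125   0.1542] rpy [178.13 -34.44 -64.92] F [-3.9  7.2  8. ] M [1.5  0.9  0.08] op 0.0137 q [ 14.7  13.6 -47.5  59.  -41.  -40.2]
 err mm [2.2 1.5 1.5] rot [ 0.26  0.13 -0.11] tier [-71.5   1.1 154.2]
```

Request:
{"api": "apply_moves", "payload": {
  "plan": [
    {"x": 0, "y": 0, "z": 0, "wx": 0, "wy": 0, "wz": 0.01},
    {"x": 0, "y": 0, "z": 0, "wx": 0, "wy": 0, "wz": 0.02},
    {"x": 0, "y": 0, "z": 0, "wx": 0, "wy": 0, "wz": 0.03},
    {"x": 0, "y": 0, "z": 0, "wx": 0, "wy": 0, "wz": 0.04},
    {"x": 0, "y": 0, "z": 0, "wx": 0, "wy": 0, "wz": 0.04}
  ]
}}

```text
time_s: 18.05
eef_pos: [0.5263, -0.1253, 0.1542]
orientation: [-177.1, -34.4, -73.5]
wrist_force: [-6.0, 7.7, 10.6]
opening: 0.0141
```

```bash
cat >> h.py <<'E'
def mz():
    s=state();print('moment about tool z',(tcpT(s)[:3,:3].T@s['wrist_torque']).round(2),'effort',np.round(s['effort'],2))
E
python3 - <<'E'
from h import *
did(0,0,0,0,0,.04)
inb();st();mz()
E
```

```text
t 18.05 bin mm [ 0.9  0.3 12. ] pot h -60.4 phi -3.9 F bin [-1.7 -2.8 14. ] op 0.0141 q [ 15.  14. -48.  59. -41. -47.]
t 18.05 p [ 0.5263 -0.1253  0.1542] rpy [-177.1   -34.42  -73.48] F [-6.   7.7 10.6] M [1.35 1.8  0.12] op 0.0141 q [ 14.7  13.6 -47.5  59.  -41.  -47.3]
 err mm [1.4 1.2 1.5] rot [ 0.2   0.15 -0.25] tier [-71.5   0.3 154.2]
moment about tool z [-1.04 -1.84 -0.77] effort [ -3.96 -21.53  12.34   0.53  -0.69  -0.74]
```

Request:
{"api": "apply_moves", "payload": {
  "plan": [
    {"x": 0, "y": 0, "z": 0, "wx": 0, "wy": 0, "wz": 0.01},
    {"x": 0, "y": 0, "z": 0, "wx": 0, "wy": 0, "wz": 0.02},
    {"x": 0, "y": 0, "z": 0, "wx": 0, "wy": 0, "wz": 0.03},
    {"x": 0, "y": 0, "z": 0, "wx": 0, "wy": 0, "wz": 0.03}
  ]
}}

```text
time_s: 18.45
eef_pos: [0.526, -0.1258, 0.1543]
orientation: [-173.5, -34.0, -80.0]
wrist_force: [-6.8, 7.3, 10.9]
opening: 0.0149
```

```bash
python3 - <<'E'
from h import *
did(0,0,0,0,0,.03)
inb();st();mz()
im=read_camera('wrist');cv2.imwrite('pics/q_wrist.png',im[:,:,::-1])
E
```

```text
t 18.45 bin mm [ 1.3 -0.1 11.9] pot h -60.5 phi -9.3 F bin [-1.5 -3.7 14.3] op 0.0149 q [ 15.  14. -48.  59. -41. -53.]
t 18.45 p [ 0.526  -0.1258  0.1543] rpy [-173.5   -34.04  -79.96] F [-6.8  7.3 10.9] M [0.96 1.85 0.08] op 0.0149 q [ 14.7  13.6 -47.5  59.  -41.1 -52.6]
 err mm [1.2 0.7 1.7] rot [ 0.17  0.19 -0.29] tier [-7.120e+01 -1.000e-01  1.543e+02]
moment about tool z [-1.32 -1.37 -0.84] effort [ -3.49 -21.25  12.48   0.46  -0.31  -0.93]
```

View pics/q_wrist.png

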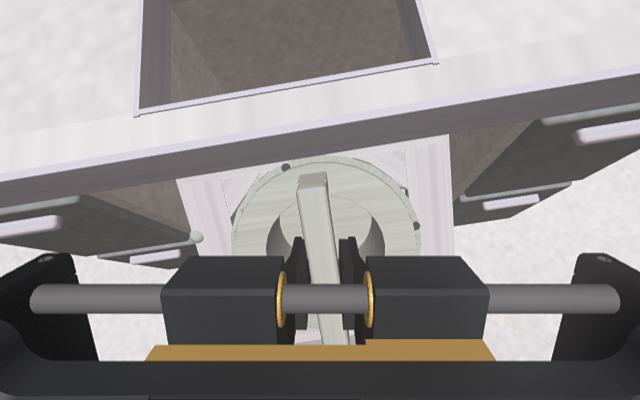

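The moment levelled off at about 0.8 N m and the bar is skewed in the fingers, its top at (313,178) and bottom at (330,345). So the pot is against its stop at about 0°, and the grip is now slipping. I'll open and retreat along the axis.

Request:
{"api": "apply_moves", "payload": {
  "plan": [
    {"x": 0, "y": 0, "z": -0.03, "wx": 0, "wy": 0, "wz": 0},
    {"x": 0, "y": 0, "z": -0.03, "wx": 0, "wy": 0, "wz": 0},
    {"x": 0, "y": 0, "z": -0.03, "wx": 0, "wy": 0, "wz": 0},
    {"x": 0, "y": 0, "z": -0.03, "wx": 0, "wy": 0, "wz": 0},
    {"x": 0, "y": 0, "z": -0.03, "wx": 0, "wy": 0, "wz": 0},
    {"x": 0, "y": 0, "z": -0.03, "wx": 0, "wy": 0, "wz": 0}
  ],
  "jaw": 0.6
}}

```text
time_s: 19.1
eef_pos: [0.5245, -0.1246, 0.1545]
orientation: [-173.5, -33.8, -80.3]
wrist_force: [-0.9, -1.0, -0.2]
opening: 0.0502
```

```bash
python3 - <<'E'
from h import *
did(0,0,-.03)
inb();st()
im=read_camera('wrist');cv2.imwrite('pics/r_wrist.png',im[:,:,::-1])
E
```

```text
t 19.1 bin mm [ 0.1 -1.1 13. ] pot h -59.4 phi -9.6 F bin [ 0.4 -1.2 -0.5] op 0.0502 q [ 15.  13. -47.  58. -41. -52.]
t 19.1 p [ 0.5245 -0.1246  0.1545] rpy [-173.53  -33.83  -80.27] F [-0.9 -1.  -0.2] M [ 1.17  0.55 -0.03] op 0.0502 q [ 15.   13.5 -47.4  58.2 -41.3 -52.5]
 err mm [ 0.3  0.3 -0.6] rot [-0.03  0.   -0.  ] tier [-72.8  -1.1 154.5]
```

View pics/r_wrist.png

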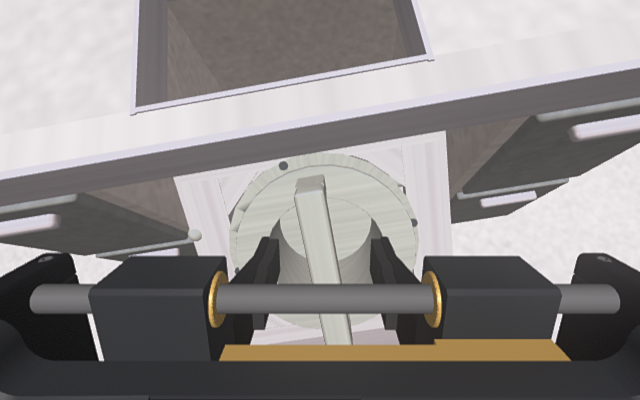

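```bash
python3 - <<'E'
from h import *
im=cv2.imread('pics/r_wrist.png');cv2.imwrite('pics/r2.png',cv2.resize(im[165:350,250:400],None,fx=3.2,fy=3.2,interpolation=cv2.INTER_CUBIC))
s=state();c=cam('wrist',tcpT(s));th=.6
n=Rbin(th)[:,2];S=binp([0,0,.152],th)
def q(u):
    o,d=ray(c,u);X=o+d*(n@(S-o))/(n@d);return Rbin(th).T@(X-S)*1e3
a,b=q((311.5,181)),q((338,343));print(a.round(1),b.round(1),np.degrees(np.arctan2(*(a-b)[[1,0]])))
E
```

```text
[48.2 -3.1  0. ] [-39.5  -1.2   0. ] -1.2468581413291433
```

View pics/r2.png

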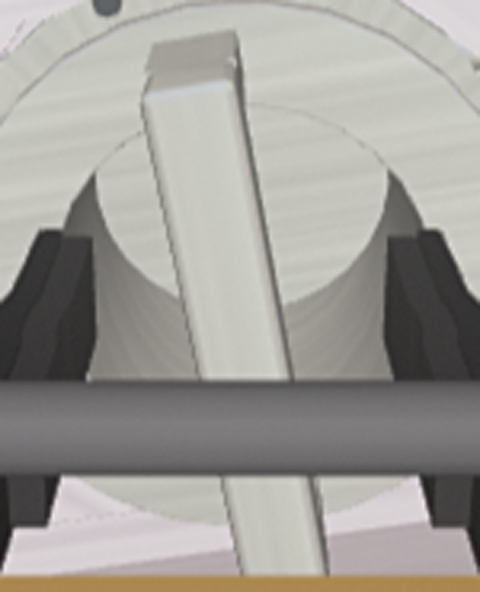

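The bar is at about -1°, so it has turned about 55° from the keyways and is at its stop. Retreat, then go round to the front of the lip.

Request:
{"api": "apply_moves", "payload": {
  "plan": [
    {"x": 0, "y": 0, "z": -0.2, "wx": 0, "wy": 0, "wz": 0},
    {"x": 0, "y": 0, "z": -0.5, "wx": 0, "wy": 0, "wz": 0},
    {"x": 0, "y": 0, "z": -0.9, "wx": 0, "wy": 0, "wz": 0},
    {"x": 0, "y": 0, "z": -1, "wx": 0, "wy": 0, "wz": 0},
    {"x": 0, "y": 0, "z": -1, "wx": 0, "wy": 0, "wz": 0}
  ],
  "jaw": 0.6
}}

```text
time_s: 19.65
eef_pos: [0.5049, -0.0706, 0.2385]
orientation: [-173.2, -33.8, -80.3]
wrist_force: [0.3, 0.6, -0.7]
opening: 0.0523
```

```bash
python3 - <<'E'
from h import *
did(0,0,-1)
inb();st()
im=read_camera('wrist');cv2.imwrite('pics/s_wrist.png',im[:,:,::-1])
want(tier([-.185,0,.215]),down(-68.7))
E
```

```text
t 19.65 bin mm [1.000e-01 2.000e-01 1.147e+02] pot h 42.3 phi -9.6 F bin [-0.8  0.5 -0.3] op 0.0523 q [ 27.   7. -40.  43. -56. -44.]
t 19.65 p [ 0.5049 -0.0706  0.2385] rpy [-173.25  -33.76  -80.31] F [ 0.3  0.6 -0.7] M [1.17 0.55 0.06] op 0.0523 q [ 26.6   6.6 -39.8  42.9 -55.6 -43.6]
 err mm [1.1 1.7 0.8] rot [ 0.23 -0.06  0.03] tier [-1.302e+02  2.000e-01  2.385e+02]
shift [-0.584  0.084 -0.129] turn [-0.016  -0.1905 -0.0517] deg 35.6
```

View pics/s_wrist.png

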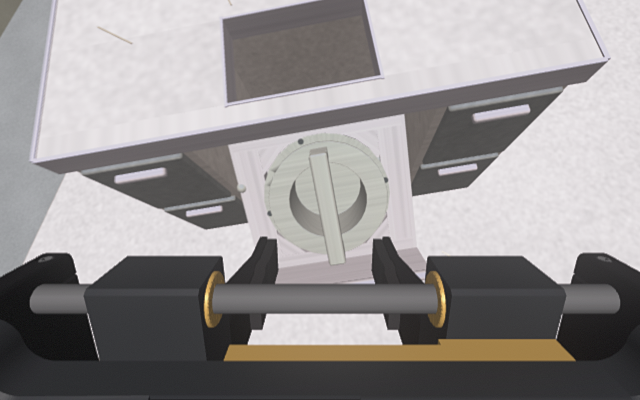

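The pot sits flush with its bar from (319,150) to (337,262), square to the tier. Moving in front of the lip with the jaw shut.

Request:
{"api": "apply_moves", "payload": {
  "plan": [
    {"x": -0.3, "y": 0.05, "z": -0.3, "wx": 0, "wy": 0, "wz": 0},
    {"x": -0.6, "y": 0.08, "z": -0.3, "wx": -0.004, "wy": -0.045, "wz": -0.012},
    {"x": -0.6, "y": 0.08, "z": -0.13, "wx": -0.008, "wy": -0.09, "wz": -0.024},
    {"x": -0.58, "y": 0.08, "z": -0.13, "wx": -0.011, "wy": -0.135, "wz": -0.037},
    {"x": -0.58, "y": 0.08, "z": -0.13, "wx": -0.016, "wy": -0.18, "wz": -0.05},
    {"x": -0.58, "y": 0.08, "z": -0.13, "wx": -0.016, "wy": -0.1905, "wz": -0.0517},
    {"x": -0.58, "y": 0.08, "z": -0.13, "wx": -0.016, "wy": -0.1905, "wz": -0.0517}
  ],
  "jaw": 0
}}

```text
time_s: 20.4
eef_pos: [0.4859, -0.0216, 0.2135]
orientation: [179.9, 0.0, -69.0]
wrist_force: [0.3, 0.2, -0.1]
opening: 0.005
```

```bash
python3 - <<'E'
from h import *
did(-.58,.08,-.13,-.016,-.1905,-.0517)
st()
im=read_camera('scene');cv2.imwrite('pics/t_scene.png',cv2.resize(im[150:350,100:360,::-1],None,fx=3,fy=3))
want(tier([-.18,0,.125]))
E
```

```text
t 20.4 p [ 0.4859 -0.0216  0.2135] rpy [ 1.7988e+02  4.0000e-02 -6.9030e+01] F [ 0.3  0.2 -0.1] M [-0.07  0.15 -0.05] op 0.005 q [ 16.6   9.  -19.1  -0.  -62.    4.4]
 err mm [ 0.7 -1.8 -1.8] rot [-0.12 -0.03  0.33] tier [-182.7    0.3  213.5]
shift [0.047 0.003 0.903] turn [0. 0. 0.] deg 0.0
```

View pics/t_scene.png

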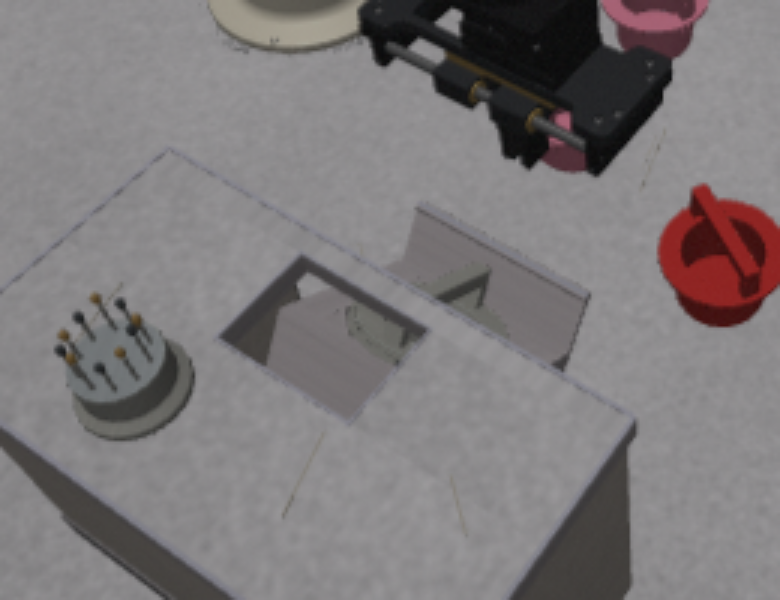

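Request:
{"api": "apply_moves", "payload": {
  "plan": [
    {"x": 0, "y": 0, "z": 0.4, "wx": 0, "wy": 0, "wz": 0},
    {"x": 0, "y": 0, "z": 0.8, "wx": 0, "wy": 0, "wz": 0},
    {"x": 0, "y": 0, "z": 0.9, "wx": 0, "wy": 0, "wz": 0},
    {"x": 0, "y": 0, "z": 0.9, "wx": 0, "wy": 0, "wz": 0},
    {"x": 0, "y": 0, "z": 0.9, "wx": 0, "wy": 0, "wz": 0}
  ]
}}

```text
time_s: 20.95
eef_pos: [0.4864, -0.0192, 0.126]
orientation: [-179.9, -0.1, -68.6]
wrist_force: [-0.1, 0.4, 0.7]
opening: 0.0007
```

```bash
python3 - <<'E'
from h import *
did(0,0,.9)
st()
for th in (.6,.5,.4,.3,.2,.14,.1,.05,0):
    l=totier(binp([-.065,0,.16],th)); print(th,end=' ');want(tier([l[0]-.0135,0,l[2]-.016]))
E
```

```text
t 20.95 p [ 0.4864 -0.0192  0.126 ] rpy [-1.7992e+02 -8.0000e-02 -6.8630e+01] F [-0.1  0.4  0.7] M [ 0.07  0.08 -0.05] op 0.0007 q [ 17.   14.3 -26.5   0.1 -49.1   4.4]
 err mm [1.3 0.7 0.7] rot [ 0.08  0.08 -0.07] tier [-184.8    1.7  126. ]
0.6 shift [ 0.272  0.003 -0.02 ] turn [0. 0. 0.] deg 0.0
0.5 shift [ 0.374  0.003 -0.159] turn [0. 0. 0.] deg 0.0
0.4 shift [ 0.49   0.003 -0.287] turn [0. 0. 0.] deg 0.0
0.3 shift [ 0.618  0.003 -0.403] turn [0. 0. 0.] deg 0.0
0.2 shift [ 0.757  0.003 -0.506] turn [0. 0. 0.] deg 0.0
0.14 shift [ 0.845  0.003 -0.56 ] turn [0. 0. 0.] deg 0.0
0.1 shift [ 0.906  0.003 -0.594] turn [0. 0. 0.] deg 0.0
0.05 shift [ 0.983  0.003 -0.632] turn [0. 0. 0.] deg 0.0
0 shift [ 1.062  0.003 -0.667] turn [0. 0. 0.] deg 0.0
```

Request:
{"api": "apply_moves", "payload": {
  "plan": [
    {"x": 0.15, "y": 0, "z": 0, "wx": 0, "wy": 0, "wz": 0},
    {"x": 0.27, "y": 0, "z": -0.02, "wx": 0, "wy": 0, "wz": 0},
    {"x": 0.32, "y": 0, "z": -0.09, "wx": 0, "wy": 0, "wz": 0},
    {"x": 0.38, "y": 0, "z": -0.16, "wx": 0, "wy": 0, "wz": 0},
    {"x": 0.44, "y": 0, "z": -0.23, "wx": 0, "wy": 0, "wz": 0},
    {"x": 0.5, "y": 0, "z": -0.29, "wx": 0, "wy": 0, "wz": 0},
    {"x": 0.56, "y": 0, "z": -0.35, "wx": 0, "wy": 0, "wz": 0},
    {"x": 0.62, "y": 0, "z": -0.4, "wx": 0, "wy": 0, "wz": 0},
    {"x": 0.69, "y": 0, "z": -0.45, "wx": 0, "wy": 0, "wz": 0},
    {"x": 0.76, "y": 0, "z": -0.5, "wx": 0, "wy": 0, "wz": 0},
    {"x": 0.76, "y": 0, "z": -0.5, "wx": 0, "wy": 0, "wz": 0}
  ]
}}

```text
time_s: 22.05
eef_pos: [0.515, -0.0904, 0.1778]
orientation: [-179.7, -0.1, -68.7]
wrist_force: [-0.7, 0.2, 0.8]
opening: 0.0007
```

```bash
python3 - <<'E'
from h import *
did(.76,0,-.5)
st()
im=read_camera('scene');cv2.imwrite('pics/u_scene.png',cv2.resize(im[150:350,100:360,::-1],None,fx=3,fy=3))
im=read_camera('wrist');cv2.imwrite('pics/u_wrist.png',im[:,:,::-1])
E
```

```text
t 22.05 p [ 0.515  -0.0904  0.1778] rpy [-1.7968e+02 -1.1000e-01 -6.8710e+01] F [-0.7  0.2  0.8] M [0.05 0.15 0.03] op 0.0007 q [  7.9  14.2 -17.9   0.  -57.6  13.4]
 err mm [2.2 0.3 2.4] rot [0.32 0.11 0.01] tier [-108.2    2.4  177.8]
```

View pics/u_scene.png

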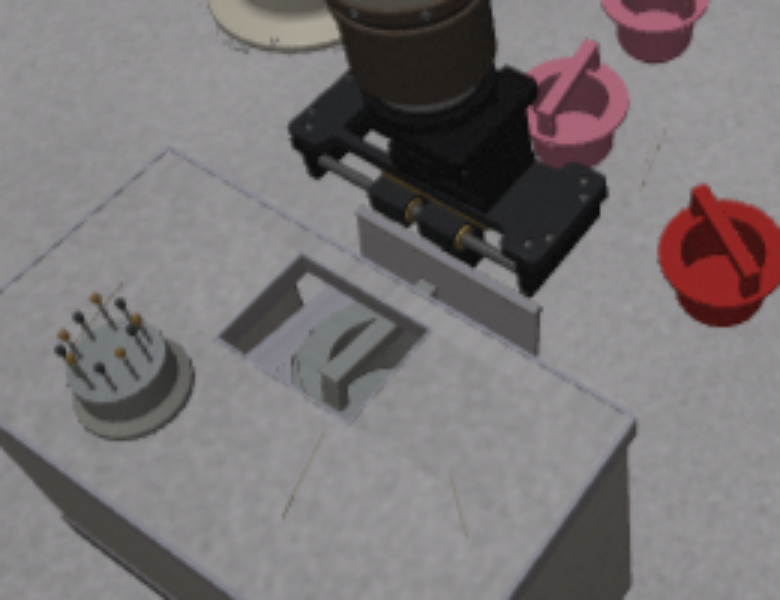

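View pics/u_wrist.png

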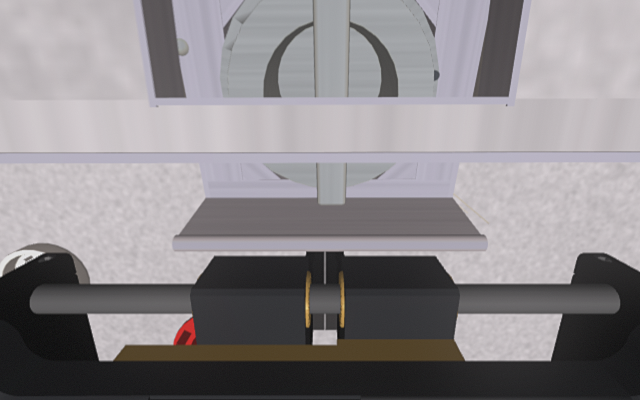

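The bin follows and the pot's bar passes into the slot. I'll push on through the catch.

Request:
{"api": "apply_moves", "payload": {
  "plan": [
    {"x": 0.08, "y": 0, "z": -0.05, "wx": 0, "wy": 0, "wz": 0},
    {"x": 0.13, "y": 0, "z": -0.09, "wx": 0, "wy": 0, "wz": 0},
    {"x": 0.17, "y": 0, "z": -0.11, "wx": 0, "wy": 0, "wz": 0},
    {"x": 0.21, "y": 0, "z": -0.14, "wx": 0, "wy": 0, "wz": 0},
    {"x": 0.25, "y": 0, "z": -0.16, "wx": 0, "wy": 0, "wz": 0},
    {"x": 0.29, "y": 0, "z": -0.17, "wx": 0, "wy": 0, "wz": 0},
    {"x": 0.31, "y": 0, "z": -0.17, "wx": 0, "wy": 0, "wz": 0},
    {"x": 0.33, "y": 0, "z": -0.17, "wx": 0, "wy": 0, "wz": 0},
    {"x": 0.33, "y": 0, "z": -0.17, "wx": 0, "wy": 0, "wz": 0}
  ]
}}

```text
time_s: 23.05
eef_pos: [0.5232, -0.1169, 0.1915]
orientation: [179.9, 0.5, -68.7]
wrist_force: [-7.4, 21.1, 5.3]
opening: 0.0005
```

```bash
python3 - <<'E'
from h import *
did(.33,0,-.17)
st()
E
```

```text
t 23.05 p [ 0.5232 -0.1169  0.1915] rpy [179.94   0.49 -68.74] F [-7.4 21.1  5.3] M [5.83 2.15 0.01] op 0.0005 q [  4.5  15.  -14.3  -0.5 -60.8  17. ]
 err mm [-1.6  4.4 -0.8] rot [-0.06 -0.49  0.04] tier [-80.4   0.4 191.5]
```

About 22 N, well above the catch's 6 N. I'll press slightly more, then back away and look.

Request:
{"api": "apply_moves", "payload": {
  "plan": [
    {"x": 0.02, "y": 0, "z": 0, "wx": 0, "wy": 0, "wz": 0},
    {"x": 0.02, "y": 0, "z": 0, "wx": 0, "wy": 0, "wz": 0},
    {"x": 0.02, "y": 0, "z": 0, "wx": 0, "wy": 0, "wz": 0}
  ]
}}

```text
time_s: 23.35
eef_pos: [0.5232, -0.1171, 0.1915]
orientation: [179.9, 0.6, -68.7]
wrist_force: [-9.5, 26.2, 7.4]
opening: 0.0002
```

Request:
{"api": "apply_moves", "payload": {
  "plan": [
    {"x": -0.1, "y": 0, "z": 0, "wx": 0, "wy": 0, "wz": 0},
    {"x": -0.3, "y": 0, "z": 0, "wx": 0, "wy": 0, "wz": 0},
    {"x": -0.6, "y": 0, "z": -0.1, "wx": 0, "wy": 0, "wz": 0},
    {"x": -0.9, "y": 0, "z": -0.5, "wx": 0, "wy": 0, "wz": 0},
    {"x": -0.9, "y": 0, "z": -0.9, "wx": 0, "wy": 0, "wz": 0},
    {"x": -0.9, "y": 0, "z": -0.9, "wx": 0, "wy": 0, "wz": 0},
    {"x": -0.9, "y": 0, "z": -0.9, "wx": 0, "wy": 0, "wz": 0}
  ]
}}

```text
time_s: 24.05
eef_pos: [0.4939, -0.0393, 0.2834]
orientation: [-179.8, -0.1, -68.7]
wrist_force: [0.2, -0.3, -1.3]
opening: 0.0002
```

```bash
python3 - <<'E'
from h import *
did(.02);did(-.9,0,-.9)
st()
s=state()
im=read_camera('wrist');cv2.imwrite('pics/v_wrist.png',im[:,:,::-1])
c=cam('wrist',tcpT(s));cs=cam('scene')
for th in (0,.05,.1): print(th,[proj(c,binp([-.065,y,.16],th)).round(0) for y in (-.075,.075)],'scene crop',[((proj(cs,binp([-.065,y,.164],th))-[100,150])*3).round(0) for y in (-.075,.075)])
im=read_camera('scene');cv2.imwrite('pics/v_scene.png',cv2.resize(im[150:350,100:360,::-1],None,fx=3,fy=3))
E
```

```text
t 24.05 p [ 0.4939 -0.0393  0.2834] rpy [-1.7979e+02 -7.0000e-02 -6.8720e+01] F [ 0.2 -0.3 -1.3] M [0.02 0.19 0.01] op 0.0002 q [ 14.3   6.8 -11.4   0.  -71.6   7. ]
 err mm [1.1 0.1 1.1] rot [0.21 0.07 0.02] tier [-163.3    1.3  283.4]
0 [array([437.,  74.]), array([218.,  74.])] scene crop [array([327., 222.]), array([512., 329.])]
0.05 [array([434.,  87.]), array([221.,  87.])] scene crop [array([337., 217.]), array([520., 322.])]
0.1 [array([431.,  98.]), array([223.,  98.])] scene crop [array([346., 212.]), array([529., 316.])]
```

View pics/v_wrist.png

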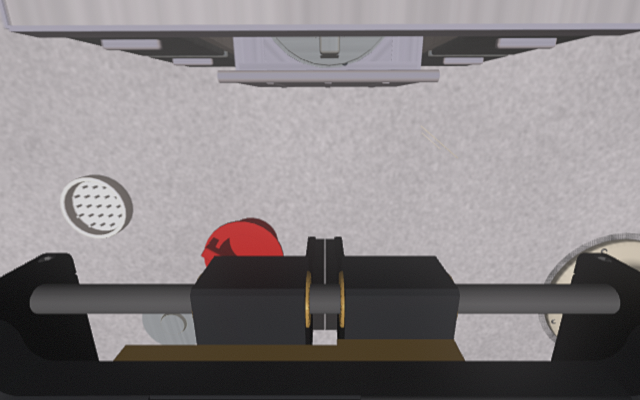

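View pics/v_scene.png

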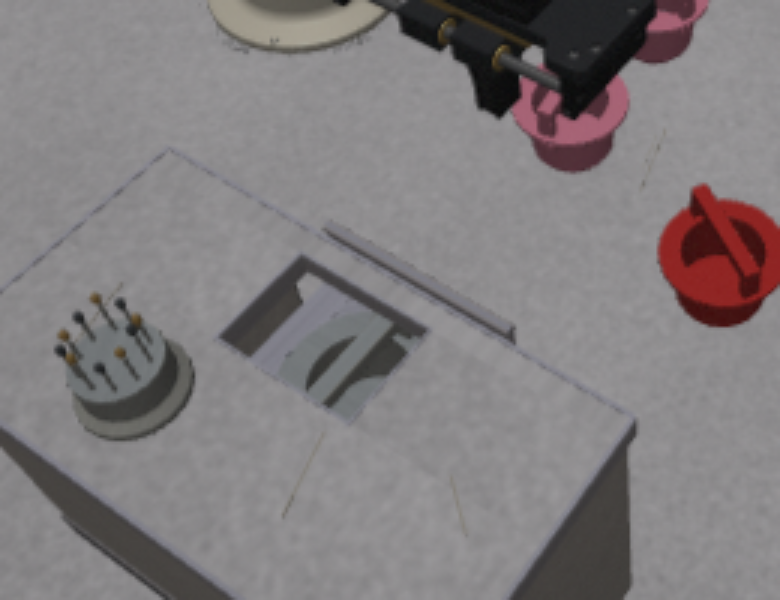

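The lip is at wrist row 75 and scene-crop (325,222) to (514,330). Both match 0 rad and clearly not 0.05, so the bin is shut. The bar is visible in the slot, still in line with the bin's x, and the robot touches nothing.

```bash
python3 -c "
from rig import *
print(finish_job()); print(state()['time_s'])"
```

```text
the job is handed in; nothing more can be done
None
the job is handed in; nothing more can be done
```

The job is done and handed in at about 24 s: the pot is locked in the bin's collar and the bin is shut.

- **Tip out:** I pulled the bin to its stop, which I felt at 36 N. The wrist camera then showed the keyways at about 54° in the bin's axes.
- **Pot in:** I lowered the steel pot along the tilted collar axis. It dropped past the rest height without force and went fully home, at 60.5 mm measured against 60 mm expected, with 28 N up on the tool.
- **Lock:** I turned it clockwise about 55° until the turning moment levelled off at about 0.8 N m and the bar slipped in the fingers. The bar measured about -1° against 0.3° expected.
- **Shut:** I pushed the lip until it held firm at about 28 N. After backing off, both the wrist and scene views put the bin at 0 rad, with the bar still in its locked direction.

- **Contact on the way:** the gripper body touched the tier's top board once while I was reaching behind the lip. That was about 11 N, within the 40 N limit, and I backed off.
- **Not confirmed directly:** the click can't be heard, so I infer it from the force and the final pose.
- **Bystanders:** nothing else on the bench was handled, and those in the last views look unmoved.

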